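# Snap the spring-loaded paper roll into its holder

## Robot

A 7-joint arm with a two-finger parallel gripper is mounted at the origin on a cart in front of the work surface, level with it; the furniture and walls round the work are solid. World frame = base frame: x ahead of the robot, y to its left, z up, the work surface at z = 0. Lengths are in mm, angles in rad, forces in N, time in s.
With the tool pointing down it reaches from about 350 to 900 mm from the base axis. Payload 7.2 kg.
Tool frame: the origin (TCP) lies midway between the tips of the shut fingers; the grasp point (between the pads) lies r.grip_depth behind it (r.grip_depth is the distance from the TCP to the grasp point, in mm); z points along the fingers, y is the direction in which the jaws open and shut (so a half turn about z gives the same grasp; the last joint's range is limited). The gripper opens to 85 mm and grips with 20 to 120 N. Pads are 22 mm wide; open, the fingers measure 114 mm over their backs; the gripper's body (76 mm by 85 mm) begins 54 mm behind the grasp point. The pads swing forward as they close: fully open they stand 13 mm farther back than shut.
Start: joints at [1.133, 0.411, -0.013, 1.596, 0.006, 1.134, -0.082], TCP at [225.882, -582.757, 231.297] pointing down, gripper open.
Joint ranges: [-2.95, 2.95], [-0.29, 1.99], [-1.47, 1.44], [0.14, 2.54], [-1.03, 4.17], [0.13, 1.85], [-2.86, 2.86]. Speed limits (rad/s): [2.39, 2.39, 3.01, 3.01, 3.14, 3.14, 3.14].

## Interface

Orientations are given as a 3x3 rotation matrix whose columns are the frame's x, y, z axes.
In Python, from cell import status, imaging, ticket, r gives the robot as it stands.
- The arm moves only by the tool servo_tool, never from a script. Its argument "plan" is one flat list of numbers, 7 for each row, row after row: the shift along the world's x, y, z each as a share of 800 mm, from -1 to 1, then the turn, a rotation vector about the world's x, y, z each as a share of 60 degrees, from -1 to 1, then the closure, from -1 (fully open) to 1 (shut), so that 0 is half open. A call has 1 to 12 rows; each row shifts and turns the commanded pose from where the row before left it; what a row does not reach is not made up. A row lasts 1/8 s, in which the tool goes at most 62.5 mm and 10.7 degrees, less where a joint would pass 70% of its speed; a pose out of reach is approached as far as the arm can. A call with a number of a shift or a turn outside -1 to 1 is refused whole. A call with a gripper value outside its range is refused whole. The fingers move at their own pace and stop on an object; "grip_force" is the grip in N (left out, the last holds). Time passes only in rows, so rows that do not move let the fingers close. It gives the time, the measured TCP pose, the force and the opening at its end, in the units of the state.
- status.get_state(): the state, without advancing time (a new reading comes with each control period).
- imaging.capture(name): name is "scene" or "side" or "wrist"; returns the picture (480x640x3 uint8, red, green, blue); there is no depth.
- imaging.camera_params(name): a dict with "fx", "fy", "cx", "cy" (pixels), "dist" ([k1, k2, p1, p2, k3] as OpenCV has them; the pictures are not rectified), "position" and "attitude" of the camera in the world. Camera axes: x right, y down, z forward; pixel columns grow to the right and rows downward; lengths in mm; the calibration is good to about 2 mm. A picture is of the moment at which its call begins: read the wrist's pose just before it. camera_params takes no time and is no camera call; for the wrist camera it gives the pose at the moment of the call.
- ticket.job_done(): hands the job in, once; it reports no verdict.
Trained networks look in the newest picture that a camera, given by its name, has taken for a name from the list of things; names that differ only in an ending like _2 or _b are one class to them, and where a whole thing is asked for, a point or a joint stands for the part that bears it (a point fixed in the world has none). Each returns a list of dicts, best first, with "score" (0 to 1); they miss things now and then, are a little off and sometimes report something else, mostly with a low value. They report only what shows in the picture. A call takes as long as a camera call.
- imaging.trace(thing, camera): "pixels" (480x640 bool, what is visible of it) and "point" ([column, row] in pixels, amid what is visible of it).
- imaging.place_of(thing, camera): "point" ([column, row] in pixels: a listed point, or the origin of a listed thing).
The state is a dict: "time_s": time; "q": joint angles; "joint_velocities": joint speeds; "effort": joint torques, N m; "eef_pos": TCP position; "tool_rot": TCP orientation; "ft_force": force on the tool from outside, world axes, zero at the start; "moment": the same for the moment, N m; "opening": finger opening in mm.
Only numpy, scipy, OpenCV 4.12 (cv2) and the standard library are available. Lean on these libraries where they do the work, as an engineer would, in place of code of your own. Each camera call takes 0.05 s, during which the arm holds its last target.

## Task

Lift the roll of masking paper out of its wooden cradle and mount it between the two steel cup plates of the holder: press its sprung pin in against the left (wide) plate, find the cup there by feel, then let the fixed pin spring into the cup of the right (narrow) plate. Go gently: keep the roll square to the plates, never prise it askew or force the holder, and leave the roll hanging freely between both cups.

Things in the scene. Friction and masses are not known exactly. Their poses are not given: they have to be found in the camera images.
- roll: Brown roll of masking paper, rigid, 42 mm thick, 88 mm long, 0.17 kg. Origin: middle of the roll, on its axis, 45 mm above the worktop at the start; y axis: along its spindle (x and z turn about it). At -y a fixed pin, at +y (left) a wooden hub, 18 mm thick, ending 56 mm from the origin, with a sprung pin
- fixed_tip (a point): End of the steel pin that cannot move, 70 mm from the roll's origin in its -y direction. The pin is 9 mm thick, its last 4 mm tapered at 45 degrees to a blunt point; a collar 13 mm thick covers its first 4 mm beside the roll.
- sprung_tip (a point): End of the spring-loaded steel pin, 84 mm from the roll's origin in its +y direction when fully out; moves with the pin. The pin is 9 mm thick, its last 4 mm tapered at 45 degrees to a blunt point.
- plunger (a joint): How far the sprung pin is pushed into the hub: 0 is fully out, 0.022 m is the hard stop. The spring takes 2.4 N to start and 0.2 N more per mm (6.8 N at the stop); it is greased, adding 4 N at 0.1 m/s. 0.001 to 0.005 when the roll is properly mounted.
- holder: Fixed roll holder: wooden board, x -96 to +68 mm, 200 mm in y, 12 mm thick, origin on the worktop. A carriage on it bears two facing steel plates, 96 mm high, 137 mm apart, with a blind cup in each inner face, one axis along y, 80 mm up. The carriage is clamped on cross rails: both cups lie together at one x between -20 and +20 mm, which is not reported and must be seen or felt.
- left_face (a point): On the wide left plate's inner face (holder y = +68.5 mm), 80 mm up, at holder x = 0: the middle of where its cup may lie. Cup: round hole 13 mm wide, 7 mm deep. The plate is smooth, 12 mm thick, and reaches from 70 mm on the robot's side (-x) of the cup to 22 mm behind it.
- right_face (a point): On the narrow right plate's inner face (holder y = -68.5 mm), 80 mm up, at holder x = 0: the middle of where its cup may lie. Same cup. The plate is 12 mm thick and reaches 12 mm to either side of its cup, so the roll's fixed pin can stand beside it on the robot's side.
- cradle: Light wooden cradle fixed to the worktop, 80 x 90 x 10 mm base, origin on the worktop. Two V supports at y = +32 and -32 mm, 10 mm thick, about 41 mm high, carry the roll along the cradle's y axis; between them 54 mm of free room for fingers.

How it is judged:
By the outcome, as a careful person would: the job done as asked, in the order asked, and still so for the second after the job is handed in, with the robot touching nothing.
It also fails if it takes over 70 s, if anything falls off the work surface, if the arm or the gripper's body presses on something with over 40 N, if the wrist force passes 120 N, or if a joint passes its speed limit or range.

## Working session

There is one attempt and no reset: what is moved stays moved. The work goes in short steps, Python scripts to look and compute and a tool call to move; the robot and the scene stay as the last step left them, time stands still between calls to the robot, and variables do not carry over. Pictures are saved under pics/ and viewed, and the job is handed in when it is done.

Besides the shell and the picture viewer there is one more tool, called after "Emit:" as name(argument=value, ...), one argument or row to a line, values as JSON. servo_tool: Moves the arm, as the interface text tells. Shift numbers are shares of 800 mm and turn numbers shares of 60 degrees, none past 1 either way. Its arguments: {"type":"object","properties":{"plan":{"type":"array"},"grip_force":{"type":"number"}},"required":["plan"]}

```bash
ls; mkdir -p pics; python3 - <<'E'
from cell import status, imaging, ticket, r
import cv2
s=status.get_state(); print(s); print(r.grip_depth)
for c in ["scene","side","wrist"]:
    im=imaging.capture(c); cv2.imwrite(f"pics/{c}0.png",im[:,:,::-1])
    print(c,imaging.camera_params(c))
    for t in ["roll","fixed_tip","sprung_tip","holder","left_face","right_face","cradle"]:
        try: print(t,[(d['point'],round(d['score'],2)) for d in imaging.place_of(t,c)])
        except Exception as e: print(t,e)
print(status.get_state()['time_s'])
E
```

```text
pics
{'time_s': 0.0, 'q': array([ 1.1328101 ,  0.41189766, -0.01271147,  1.59706795,  0.00558396,
        1.13427954, -0.08218162]), 'joint_velocities': array([ 0.00026839,  0.00126845,  0.00100199, -0.00011646, -0.00067473,
        0.00016738,  0.00083416]), 'effort': array([-1.00666679e-03, -6.00629568e+01,  6.81989864e-01, -2.99407572e+01,
        1.38687398e-02,  1.05818760e-02,  6.58092631e-05]), 'eef_pos': array([ 225.6687736 , -582.2982367 ,  230.44467496]), 'tool_rot': array([[ 9.32391642e-01,  3.61448984e-01, -6.77022444e-04],
       [ 3.61449604e-01, -9.32390490e-01,  1.46856234e-03],
       [-1.00438922e-04, -1.61398475e-03, -9.99998692e-01]]), 'ft_force': array([-0.40209275,  0.23079009,  0.10966984]), 'moment': array([0.00283997, 0.01054022, 0.05832241]), 'opening': 85.37609407270277}
18.700000000000003
scene {'fx': 536.7397694304896, 'fy': 536.7397694304896, 'cx': 312.3715830650706, 'cy': 247.3883613442764, 'dist': array([-0.03866362,  0.        ,  0.        ,  0.        ,  0.        ]), 'position': array([-47.5094658 , 436.26856439, 690.91718072]), 'attitude': array([[
[... 840 characters left out ...]
 []
holder [([336.1, 317.5], 0.58)]
left_face [([334.7, 267.6], 0.86), ([333.1, 316.2], 0.51)]
right_face [([332.7, 316.1], 0.71)]
cradle [([287.6, 245.3], 0.55)]
wrist {'fx': 424.01865804982305, 'fy': 424.01865804982305, 'cx': 319.2032888664889, 'cy': 236.96152174675433, 'dist': array([-0.09962867,  0.        ,  0.        ,  0.        ,  0.        ]), 'position': array([ 301.32390502, -551.92463889,  374.79486325]), 'attitude': array([[ 3.61293944e-01, -8.83993380e-01, -2.96685677e-01],
       [-9.32451943e-01, -3.42434001e-01, -1.15205596e-01],
       [ 2.45721093e-04,  3.18268220e-01, -9.48000675e-01]])}
roll []
fixed_tip []
sprung_tip []
holder []
left_face []
right_face []
cradle []
1.2
```

View pics/scene0.png

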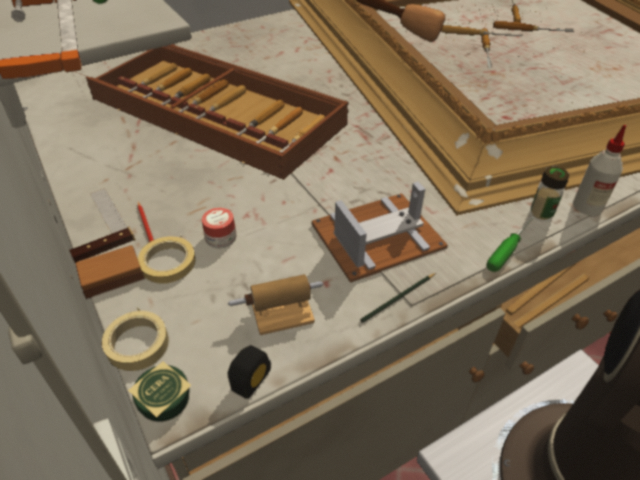

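View pics/side0.png

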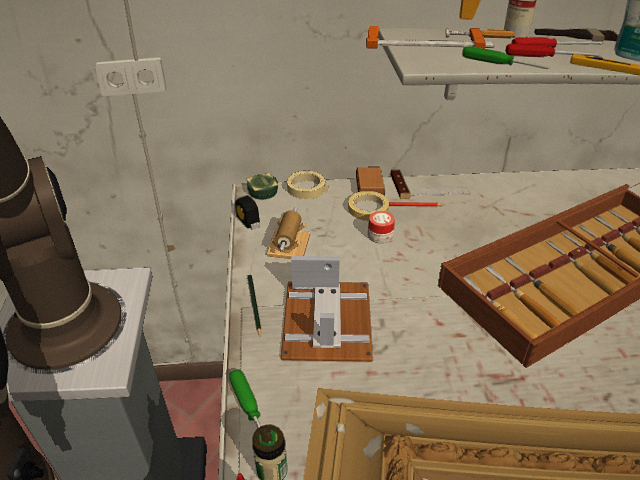

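```bash
cat > h.py <<'E'
import numpy as np, cv2
from cell import status, imaging, r
def K(p): return np.array([[p['fx'],0,p['cx']],[0,p['fy'],p['cy']],[0,0,1]])
def ray(px,p):
    u=cv2.undistortPoints(np.array([[px]],float),K(p),p['dist'])[0,0]
    d=p['attitude']@np.array([u[0],u[1],1]); return p['position'],d/np.linalg.norm(d)
def atz(px,p,z):
    o,d=ray(px,p); return o+d*(z-o[2])/d[2]
def tri(a,pa,b,pb):
    o1,d1=ray(a,pa);o2,d2=ray(b,pb)
    A=np.array([d1,-d2]).T; t=np.linalg.lstsq(A,o2-o1,rcond=None)[0]
    x=o1+t[0]*d1;y=o2+t[1]*d2; return (x+y)/2,np.linalg.norm(x-y)
def proj(X,p):
    R=p['attitude'].T; 
    return cv2.projectPoints(np.atleast_2d(np.array(X,float)),cv2.Rodrigues(R)[0],-R@p['position'],K(p),p['dist'])[0][:,0]
E
python3 - <<'E'
from h import *
np.set_printoptions(precision=1,suppress=True)
ps=imaging.camera_params('scene');pd=imaging.camera_params('side')
for n,a,b in [('fixed',(321.6,282.6),(280.1,251)),('holder',(374.4,232.1),(336.1,317.5)),('lf',(343.9,209.5),(334.7,267.6)),('rf',(408.6,187.2),(332.7,316.1)),('cr',(283.8,309.1),(287.6,245.3))]:
    print(n,*tri(a,ps,b,pd))
print('sprung',atz((226.8,305.6),ps,45), 'fixed',atz((321.6,282.6),ps,45),atz((280.1,251),pd,45),'roll',atz((287.4,227.6),pd,45),'cr',atz((283.8,309.1),ps,0),atz((287.6,245.3),pd,0))
print('hol',atz((374.4,232.1),ps,0),atz((336.1,317.5),pd,0),'lf',atz((343.9,209.5),ps,80),atz((334.7,267.6),pd,80),'rf',atz((408.6,187.2),ps,80),atz((332.7,316.1),pd,80))
E
```

```text
fixed [436.  135.5  41.3] 5.725817552693591
holder [530.5 -31.7   2.3] 8.04228921428846
lf [536.8  31.7  77.5] 0.8672976697549147
rf [520.6 -98.3  83.5] 5.015655947082479
cr [451.4 200.1   0.6] 1.0389711880914594
sprung [470.6 287.8  45. ] fixed [436.5 137.7  45. ] [433.7 128.5  45. ] roll [452.3 206.5  45. ] cr [452.4 200.   -0. ] [450.9 200.4   0. ]
hol [527.6 -33.5   0. ] [534.3 -26.5   0. ] lf [535.   33.4  80. ] [536.1  28.6  80. ] rf [ 527.  -101.5   80. ] [518.8 -97.   80. ]
```

```bash
python3 - <<'E'
import cv2
a=cv2.imread('pics/side0.png')[190:380,220:420]; cv2.imwrite('pics/z1.png',cv2.resize(a,None,fx=3,fy=3,interpolation=cv2.INTER_CUBIC))
a=cv2.imread('pics/scene0.png')[170:350,220:460]; cv2.imwrite('pics/z2.png',cv2.resize(a,None,fx=3,fy=3,interpolation=cv2.INTER_CUBIC))
E
```

```text
(no output)
```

View pics/z1.png

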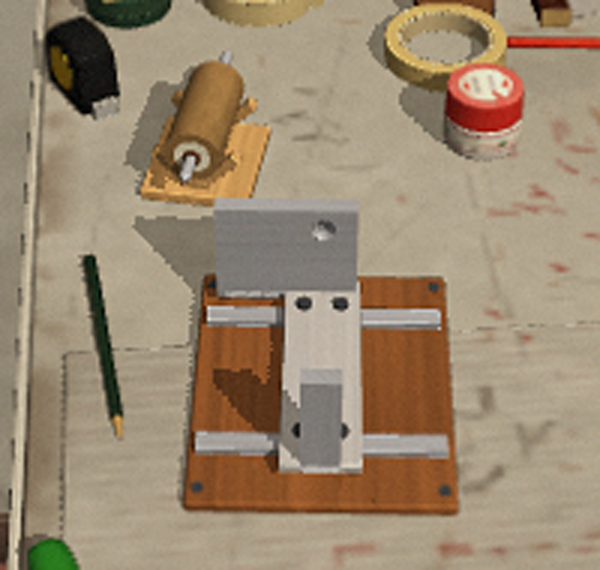

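View pics/z2.png

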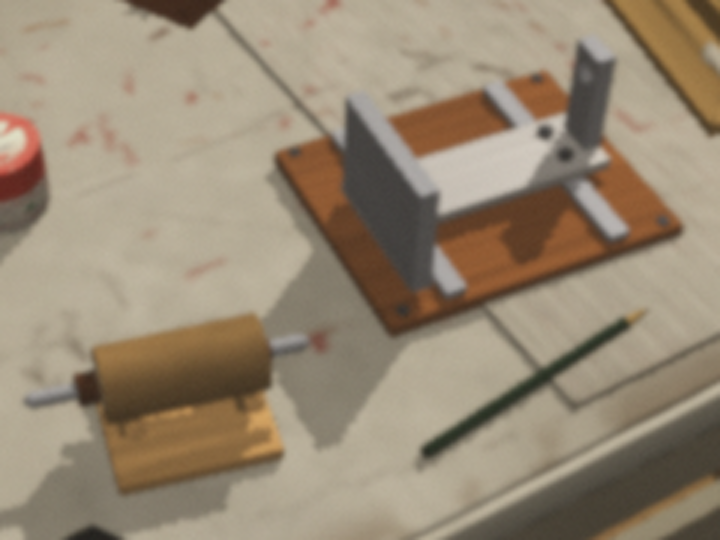

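Emit:
servo_tool(
  plan=[0.0375,0.065,0.015,0,0,0.08,-1,0.0375,0.065,0.015,0,0,0.08,-1,0.0375,0.065,0.015,0,0,0.08,-1,0.0375,0.065,0.015,0,0,0.08,-1,0.0375,0.065,0.015,0,0,0.08,-1,0.0375,0.065,0.015,0,0,0.08,-1,0.01,0.075,0,0,0,0.08,-1,0.01,0.075,0,0,0,0.08,-1,0.01,0.075,0,0,0,0.08,-1,0.01,0.075,0,0,0,0.08,-1,0.01,0.075,0,0,0,0.08,-1,0.01,0.075,0,0,0,0.08,-1],
)

```text
time_s: 2.7
eef_pos: [454.0, 91.0, 303.8]
tool_rot: [[0.192, 0.981, 0.001], [0.981, -0.192, -0.0], [-0.0, 0.001, -1.0]]
ft_force: [-0.1, 0.2, -0.3]
opening: 85.2
```

Emit:
servo_tool(
  plan=[0,0,0,0,0,0,-1,0,0,0,0,0,0,-1],
)

```text
time_s: 2.95
eef_pos: [453.8, 88.9, 303.2]
tool_rot: [[0.194, 0.981, -0.0], [0.981, -0.194, -0.0], [-0.001, -0.0, -1.0]]
ft_force: [0.7, -0.2, -0.3]
opening: 85.4
```

```bash
python3 - <<'E'
from h import *
np.set_printoptions(precision=3,suppress=True)
s=status.get_state(); print(s['eef_pos'],s['tool_rot'],s['q'])
im=imaging.capture('wrist'); p=imaging.camera_params('wrist'); print(p)
cv2.imwrite('pics/w1.png',im[:,:,::-1])
import pickle; pickle.dump((im,p),open('w1.pkl','wb'))
for t in ["roll","fixed_tip","sprung_tip","holder","left_face","right_face","cradle"]:
    print(t,[(d['point'],round(d['score'],2)) for d in imaging.place_of(t,'wrist')])
E
```

```text
[453.822  88.887 303.18 ] [[ 0.194  0.981 -0.   ]
 [ 0.981 -0.194 -0.   ]
 [-0.001 -0.    -1.   ]] [ 0.315  0.122 -0.665  1.833  0.081  1.213 -0.57 ]
{'fx': 424.01865804982305, 'fy': 424.01865804982305, 'cx': 319.2032888664889, 'cy': 236.96152174675433, 'dist': array([-0.1,  0. ,  0. ,  0. ,  0. ]), 'position': array([469.225, 169.633, 446.59 ]), 'attitude': array([[ 0.981, -0.186, -0.063],
       [-0.196, -0.929, -0.312],
       [-0.001,  0.319, -0.948]])}
roll [([293.3, 61.1], 0.57)]
fixed_tip [([284.0, 141.6], 0.79)]
sprung_tip []
holder [([405.6, 270.5], 0.67)]
left_face [([422.1, 234.7], 0.76), ([287.0, 143.9], 0.5)]
right_face []
cradle []
```

View pics/w1.png

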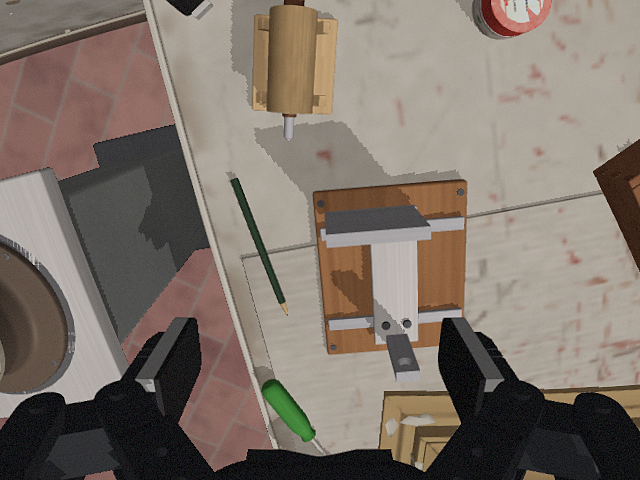

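```bash
python3 - <<'E'
import cv2
i=cv2.imread('pics/w1.png')
cv2.imwrite('pics/z3.png',cv2.resize(i[170:390,305:480],None,fx=4,fy=4,interpolation=cv2.INTER_CUBIC)[:,:])
a=cv2.resize(i[170:320,305:480],None,fx=4,fy=4,interpolation=cv2.INTER_CUBIC);cv2.imwrite('pics/z3a.png',a)
a=cv2.resize(i[290:390,305:480],None,fx=4,fy=4,interpolation=cv2.INTER_CUBIC);cv2.imwrite('pics/z3b.png',a)
a=cv2.resize(i[0:145,230:350],None,fx=4,fy=4,interpolation=cv2.INTER_CUBIC);cv2.imwrite('pics/z3c.png',a)
E
```

```text
(no output)
```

View pics/z3a.png

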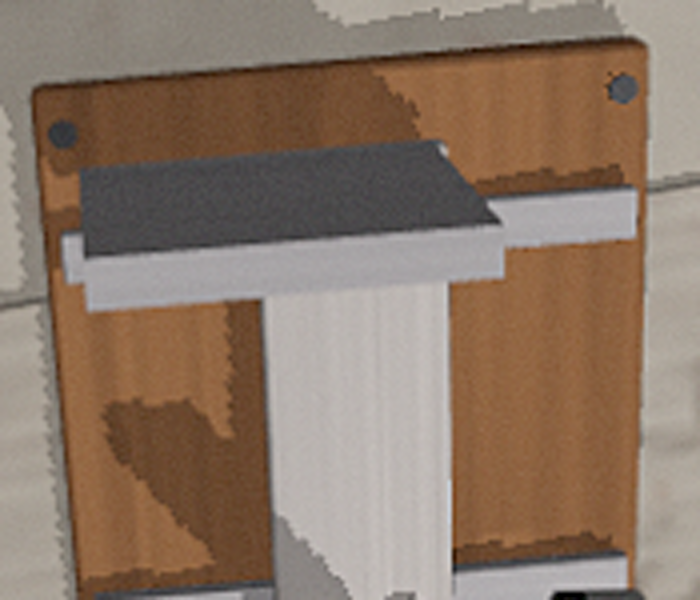

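View pics/z3b.png

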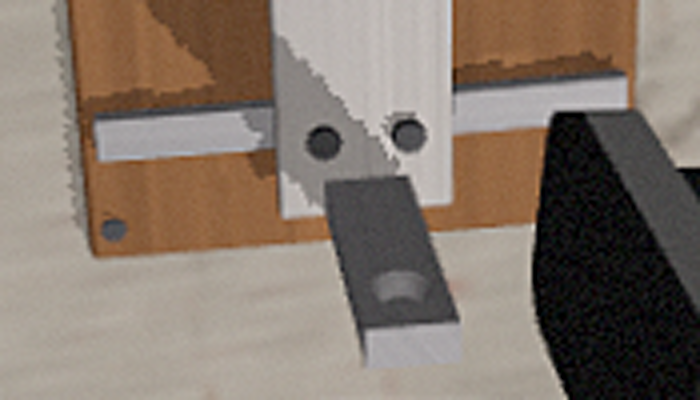

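View pics/z3c.png

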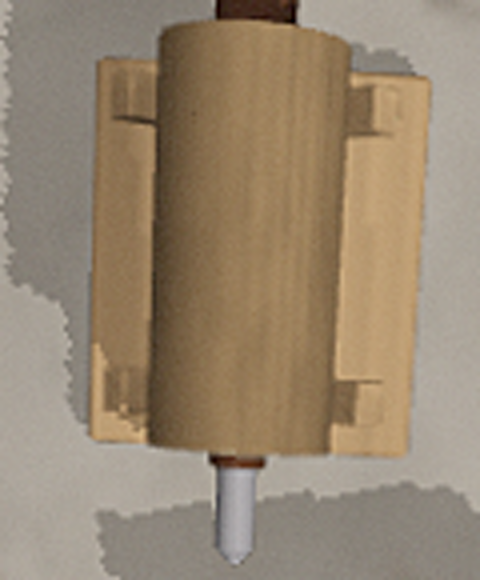

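```bash
cat > fit.py <<'E'
from h import *
import pickle
from scipy.optimize import least_squares
np.set_printoptions(precision=2,suppress=True)
im,pw=pickle.load(open('w1.pkl','rb')); ps=imaging.camera_params('scene');pd=imaging.camera_params('side')
A=lambda l:[(np.array(p)/4+[305,170],m) for p,m in l]
B=lambda l:[(np.array(p)/4+[305,290],m) for p,m in l]
C=lambda l:[(np.array(p)/3+[220,190],m) for p,m in l]
D=lambda l:[(np.array(p)/3+[220,170],m) for p,m in l]
# model: (x,y,z,carriage flag)
LP=dict(oi=(-70,80.5,96,1),oj=(22,80.5,96,1),ii=(-70,68.5,96,1),ij=(22,68.5,96,1))
RP=dict(ii=(-12,-68.5,96,1),ij=(12,-68.5,96,1),oi=(-12,-80.5,96,1),oj=(12,-80.5,96,1))
W=A([((83,257),LP['oi']),((503,222),LP['oj']),((505,276),LP['ij']),((88,310),LP['ii']),((35,88),(-96,100,12,0)),((648,40),(68,100,12,0))])+\
  B([((358,327),RP['ii']),((458,320),RP['ij']),((462,360),RP['oj']),((366,366),RP['oi']),((400,288),(0,-68.5,80,1)),((95,253),(-96,-100,12,0))])
S=C([((216,212),LP['ii']),((358,212),LP['ij']),((323,230),(0,68.5,80,1)),((301,384),RP['oi']),((341,384),RP['oj']),((185,503),(-96,-100,12,0)),((458,505),(68,-100,12,0)),((204,277),(-96,100,12,0)),((444,277),(68,100,12,0))])
T=D([((276,158),(68,100,12,0)),((395,327),(-96,100,12,0)),((681,226),(-96,-100,12,0)),((546,74),(68,-100,12,0)),((345,97),LP['oj']),((435,193),LP['oi'])])
cams=[(W,pw),(S,pd),(T,ps)]
def pts(th,l):
    c,s=np.cos(th[2]),np.sin(th[2]);R=np.array([[c,-s],[s,c]]);o=[]
    for _,m in l:
        xy=R@np.array([m[0]+m[3]*th[3],m[1]])+th[:2]; o.append([*xy,m[2]])
    return o
def res(th,cs):
    return np.concatenate([(proj(pts(th,l),p)-np.array([a for a,_ in l])).ravel() for l,p in cs])
if __name__=="__main__":
    x0=[530,-32,-.1,0]
    for n,cs in [('all',cams),('w',cams[:1]),('side',cams[1:2]),('scene',cams[2:])]:
        f=least_squares(res,x0,args=(cs,),loss='soft_l1'); th=f.x
        print(n,th,'yaw deg',np.degrees(th[2]))
        for l,p in cs: print((proj(pts(th,l),p)-np.array([a for a,_ in l])).tolist() if 0 else np.abs(proj(pts(th,l),p)-np.array([a for a,_ in l])).mean(0))
        if n=='w': print(res(th,cs).reshape(-1,2))
E
python3 fit.py
```

```text
all [528.51 -34.52  -0.11 -15.9 ] yaw deg -6.327954646824563
[0.56 0.44]
[1.63 1.21]
[1.62 1.5 ]
w [528.06 -34.26  -0.11 -15.77] yaw deg -6.4519013002269965
[0.57 0.37]
[[-0.06  0.05]
 [ 0.23  0.34]
 [-0.26 -0.17]
 [-0.22 -0.29]
 [-0.42  0.31]
 [ 2.13 -0.07]
 [ 1.39  0.07]
 [ 0.44 -0.2 ]
 [-0.63 -0.33]
 [-0.42  0.17]
 [-0.04 -0.64]
 [-0.56  1.86]]
side [530.65 -37.44  -0.11 -14.89] yaw deg -6.119977643864269
[0.47 0.49]
scene [525.25 -33.02  -0.1  -11.34] yaw deg -5.508927333326186
[1.44 1.06]
```

```bash
cat > roll.py <<'E'
from fit import *
E_=[((160,45),1),((154,240),1),((148,440),1),((350,50),-1),((341,240),-1),((331,440),-1)]
tip=np.array((235,563))/4+[230,0]
top=np.array((235,563))
def axis(th):
    y=np.array([-np.sin(th[2]),np.cos(th[2]),0]); return np.array([th[0],th[1],45.]),y
def rres(th):
    o,y=axis(th);r_=[]
    for px,s in E_:
        c,d=ray(np.array(px)/4+[230,0],pw); n=np.cross(d,y);n/=np.linalg.norm(n)
        r_.append(abs((o-c)@n)-21)
    t=proj([o-70*y],pw)[0]-tip
    return np.array(r_+list(t*0.8))
f=least_squares(rres,[452,203,-.2]);print(f.x,np.degrees(f.x[2]),f.fun)
o,y=axis(f.x)
print('side fixed tip pred',proj([o-70*y],pd),'scene',proj([o-70*y,o+84*y],ps))
R=np.array([[np.cos(a:=np.radians(-6.35)),-np.sin(a)],[np.sin(a),np.cos(a)]])
E
python3 roll.py
```

```text
[450.79 203.49  -0.25] -14.535718782568948 [-0.36 -0.31 -0.12 -0.41 -0.2  -0.14  0.04  0.  ]
side fixed tip pred [[279.75 248.8 ]] scene [[323.74 283.47]
 [228.24 304.26]]
```

Emit:
servo_tool(
  plan=[-0.001,0.036,-0.057,0,0,-0.014,-1,-0.001,0.036,-0.057,0,0,-0.014,-1,-0.001,0.036,-0.057,0,0,-0.014,-1,-0.001,0.036,-0.057,0,0,-0.014,-1,0,0,0,0,0,0,-1,0,0,0,0,0,0,-1],
)

```text
time_s: 4.1
eef_pos: [451.1, 204.1, 121.4]
tool_rot: [[0.252, 0.968, 0.0], [0.968, -0.252, -0.0], [-0.0, 0.0, -1.0]]
ft_force: [0.2, 0.6, 0.6]
opening: 85.5
```

```bash
cat > look.py <<'E'
import sys; from h import *
np.set_printoptions(precision=3,suppress=True)
n,c=sys.argv[1],sys.argv[2]
s=status.get_state(); print(s['time_s'],s['eef_pos'],s['tool_rot'].tolist(),s['ft_force'],s['opening'])
p=imaging.camera_params(c); im=imaging.capture(c); cv2.imwrite(f'pics/{n}.png',im[:,:,::-1])
import pickle; pickle.dump((im,p),open(n+'.pkl','wb'))
E
python3 look.py w2 wrist
```

```text
4.1 [451.076 204.122 121.373] [[0.2515915263643477, 0.9678335042087804, 0.00010951077547849321], [0.9678335055002156, -0.2515915120881561, -0.00012913697844021144], [-9.743111277403613e-05, 0.0001384779672372729, -0.9999999856655153]] [0.163 0.567 0.599] 85.45219047622771
```

View pics/w2.png

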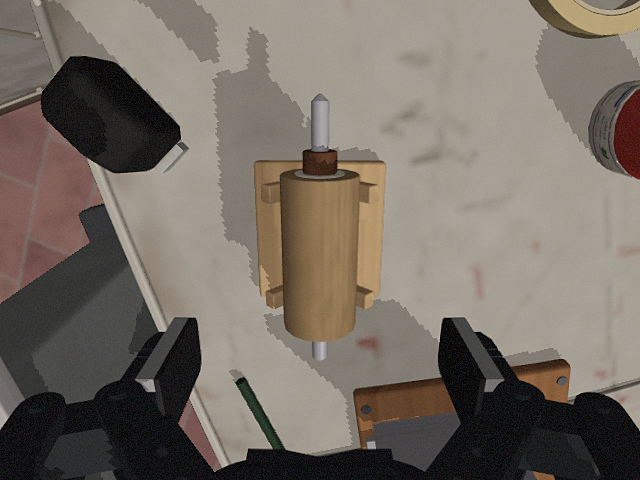

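```bash
python3 - <<'E'
from h import *; import pickle
from scipy.optimize import least_squares
im,p=pickle.load(open('w2.pkl','rb'))
def f(t):
    y=np.array([-np.sin(t[2]),np.cos(t[2]),0]);o=np.array([t[0],t[1],45])
    return (proj([o+84*y,o-70*y],p)-np.array([[319.5,94],[319.5,360]])).ravel()
s=least_squares(f,[450.8,203.5,-.25]);print(s.x,np.degrees(s.x[2]),s.fun)
E
```

```text
[ 4.50089944e+02  2.04152495e+02 -2.54218078e-01] -14.565622943757738 [ 3.08859721e-05  1.69957374e-01 -6.81054189e-07 -2.56963164e-01]
```

Emit:
servo_tool(
  plan=[0,0,-0.05,0,0,0,-1,0,0,-0.05,0,0,0,-1,0,0,-0.019,0,0,0,-1,0,0,0,0,0,0,1,0,0,0,0,0,0,1,0,0,0,0,0,0,1,0,0,0,0,0,0,1],
  grip_force=80,
)

```text
time_s: 5.03
eef_pos: [451.5, 204.9, 27.5]
tool_rot: [[0.252, 0.968, 0.002], [0.968, -0.252, 0.0], [0.001, 0.002, -1.0]]
ft_force: [-1.6, -0.4, 9.2]
opening: 40.2
```

Emit:
servo_tool(
  plan=[0,0,0,0,0,0,1,0,0,0,0,0,0,1],
)

```text
time_s: 5.28
eef_pos: [451.4, 204.9, 27.5]
tool_rot: [[0.252, 0.968, 0.002], [0.968, -0.252, 0.0], [0.001, 0.002, -1.0]]
ft_force: [-2.1, -0.3, 9.4]
opening: 40.1
```

Emit:
servo_tool(
  plan=[0,0,0.01,0,0,0,1,0,0,0.025,0,0,0,1,0,0,0.05,0,0,0,1,0,0,0.05,0,0,0,1,0,0,0.03,0,0,0,1,0,0,0,0,0,0,1,0,0,0,0,0,0,1],
)

```text
time_s: 6.15
eef_pos: [450.3, 203.9, 157.2]
tool_rot: [[0.252, 0.968, -0.001], [0.968, -0.252, -0.001], [-0.001, -0.0, -1.0]]
ft_force: [-0.0, 0.9, -2.6]
opening: 40.0
```

```bash
python3 look.py w3 wrist; python3 look.py s3 side; python3 look.py c3 scene; python3 - <<'E'
import cv2
a=cv2.imread('pics/s3.png')[120:320,180:420]; cv2.imwrite('pics/s3z.png',cv2.resize(a,None,fx=3,fy=3,interpolation=cv2.INTER_CUBIC))
a=cv2.imread('pics/c3.png')[170:350,180:400]; cv2.imwrite('pics/c3z.png',cv2.resize(a,None,fx=3,fy=3,interpolation=cv2.INTER_CUBIC))
E
```

```text
6.15 [450.258 203.902 157.155] [[0.251806144883085, 0.9677775402037015, -0.0005459637273483517], [0.96777738038363, -0.25180647747461393, -0.0006632643705102531], [-0.0007793695640096308, -0.0003613573016611778, -0.9999996310019235]] [-0.026  0.945 -2.599] 39.9748030877687
6.2 [450.05  203.889 156.771] [[0.2516562788241913, 0.9678156510729645, -0.0014081429525440855], [0.9678160269038988, -0.2516575282319768, -0.0007915504552921985], [-0.0011204446940801733, -0.0011636246755634483, -0.9999986952897999]] [ 0.332 -0.086 -2.662] 39.85632115326743
6.25 [450.007 203.981 156.628] [[0.2515969855051354, 0.9678303685475488, -0.0018260892213864547], [0.9678313968927333, -0.2515986172899393, -0.0007231641938843887], [-0.0011593417914362576, -0.001585400550778502, -0.999998071213992]] [-0.24   0.097 -2.061] 40.11213266321376
```

View pics/w3.png

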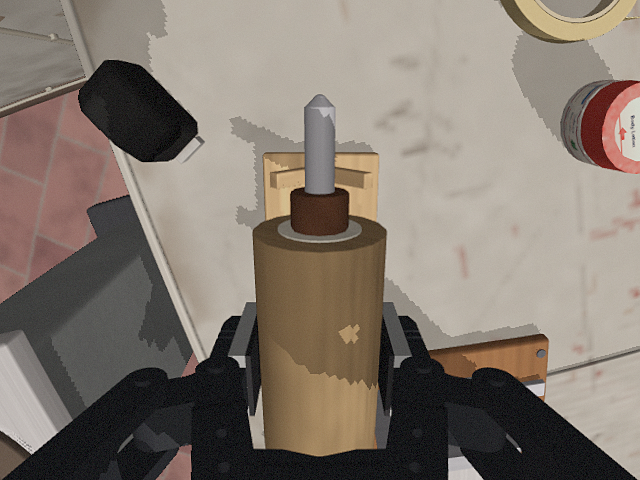

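View pics/s3z.png

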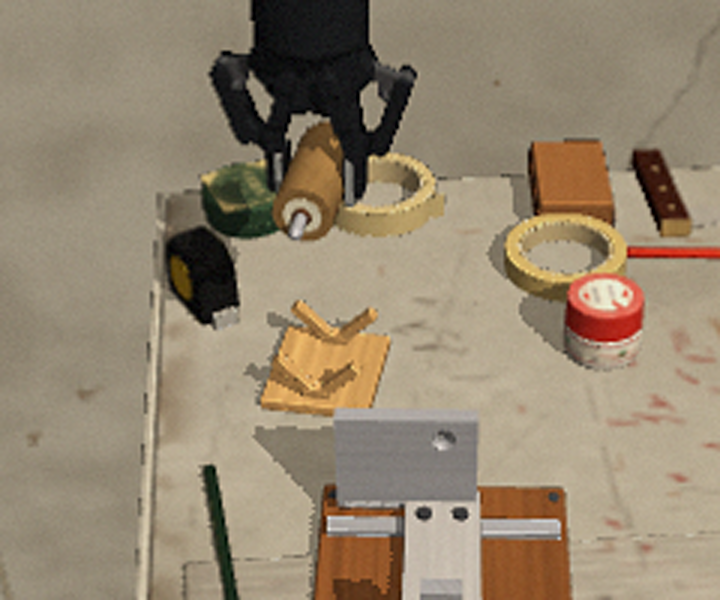

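View pics/c3z.png

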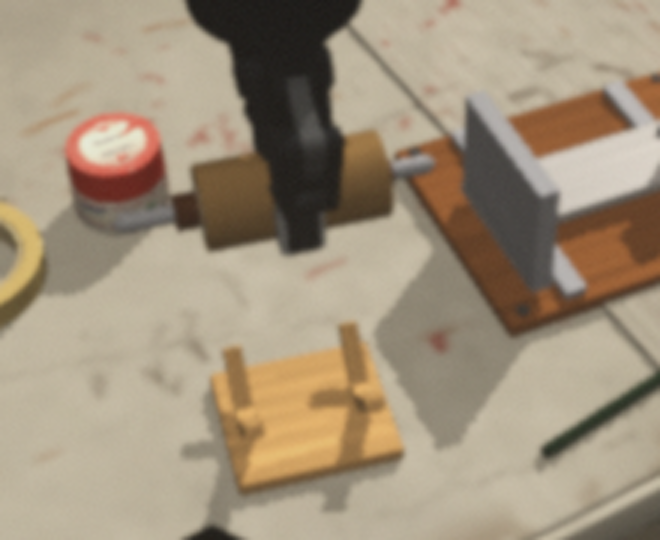

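```bash
cat > fit3.py <<'E'
from h import *; import pickle
from scipy.optimize import least_squares
np.set_printoptions(precision=3,suppress=True)
pw=pickle.load(open('w3.pkl','rb'))[1];ps=imaging.camera_params('scene');pd=imaging.camera_params('side')
tcp=np.array([450.2,203.9,157.0])
def ax(t):
    y=np.array([-np.sin(t[3])*np.cos(t[4]),np.cos(t[3])*np.cos(t[4]),np.sin(t[4])]);return t[:3],y
def f(t):
    o,y=ax(t);r_=[]
    for px in [(253,245),(257,330),(263,440),(386,245),(381,330),(376,440)]:
        c,d=ray(px,pw);n=np.cross(d,y);n/=np.linalg.norm(n);r_.append((abs((o-c)@n)-21)*2)
    r_+=list(proj([o+84*y],pw)[0]-[319.5,94.5])
    r_+=list(.5*(proj([o-70*y],ps)[0]-[324.5,224])); r_+=list(.5*(proj([o+84*y],ps)[0]-[218,244.3])); r_+=list(.5*(proj([o-70*y],pd)[0]-[279,198.5]))
    return np.array(r_)
s=least_squares(f,[450,204,175,-.25,0],x_scale=[1,1,1,.01,.01],loss='soft_l1');t=s.x
print(t,np.degrees(t[3:]),'rel',t[:3]-tcp);print(f(t))
J=s.jac;print('sd',np.sqrt(np.diag(np.linalg.inv(J.T@J))))
E
python3 fit3.py
```

```text
[449.119 203.48  174.654  -0.255  -0.014] [-14.6   -0.79] rel [-1.081 -0.42  17.654]
[-0.398 -0.01   0.635 -0.299 -0.529  0.842 -0.046 -0.02   0.435 -0.191
 -0.01   0.722 -1.511 -0.658]
sd [0.254 0.278 1.285 0.004 0.029]
```

Emit:
servo_tool(
  plan=[0.0052,-0.0634,0,0,0,0.0274,1,0.0052,-0.0634,0,0,0,0.0274,1,0.0052,-0.0634,0,0,0,0.0274,1,0.0052,-0.0634,0,0,0,0.0274,1,0.0052,-0.0634,0,0,0,0.0274,1,0,0,0,0,0,0,1,0,0,0,0,0,0,1],
)

```text
time_s: 7.18
eef_pos: [471.1, -48.7, 157.1]
tool_rot: [[0.111, 0.994, -0.001], [0.994, -0.111, 0.001], [0.001, -0.001, -1.0]]
ft_force: [0.3, 1.4, -1.1]
opening: 40.1
```

```bash
python3 look.py w4 wrist; python3 look.py s4 side;  python3 - <<'E'
import cv2
a=cv2.imread('pics/s4.png')[150:370,230:430]; cv2.imwrite('pics/s4z.png',cv2.resize(a,None,fx=2.7,fy=2.7,interpolation=cv2.INTER_CUBIC))
E
```

```text
7.175 [471.113 -48.663 157.093] [[0.11106479483576716, 0.9938125161587235, -0.0011375738905238485], [0.9938128440753665, -0.11106376288262587, 0.0009335551311849406], [0.0008014355370571854, -0.0012342206526002883, -0.9999989171996443]] [ 0.291  1.392 -1.138] 40.08538187034659
7.225 [471.241 -47.976 157.283] [[0.10947517575793285, 0.9939892446769625, -0.0007532325612165998], [0.9939892185856495, -0.1094745101025657, 0.0008746275168019696], [0.0007869105791672071, -0.0008444550460614666, -0.9999993338334859]] [-0.23  -0.019 -1.411] 39.95439824967469
```

View pics/w4.png

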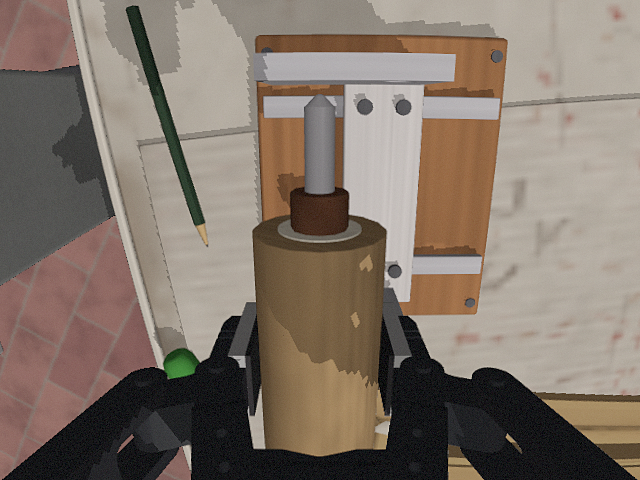

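View pics/s4z.png

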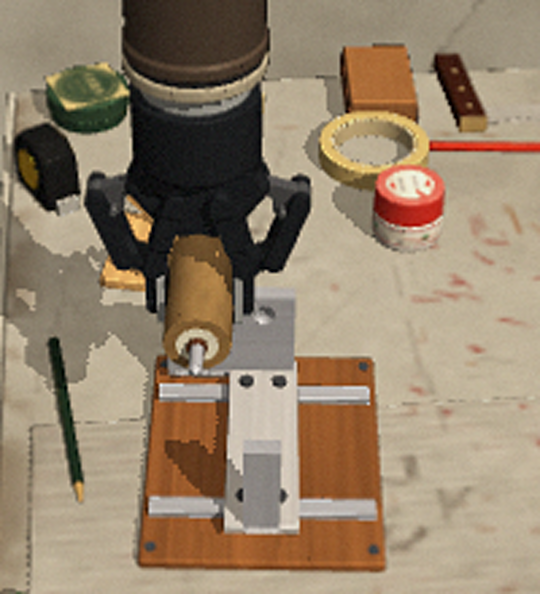

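```bash
python3 - <<'E'
import cv2
i=cv2.imread('pics/w4.png'); cv2.imwrite('pics/w4z.png',cv2.resize(i[25:115,240:470],None,fx=3.4,fy=3.4,interpolation=cv2.INTER_CUBIC))
E
```

```text
(no output)
```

View pics/w4z.png

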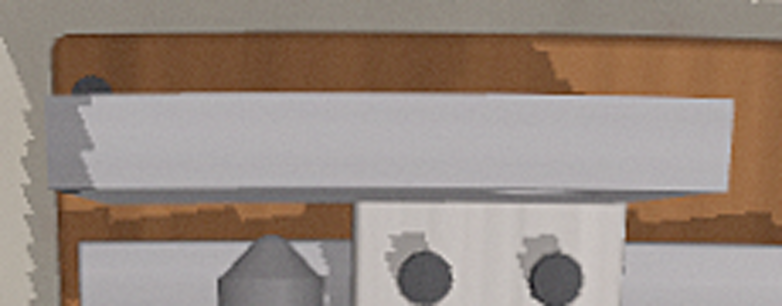

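```bash
python3 - <<'E'
from h import *; import pickle
from scipy.optimize import least_squares
np.set_printoptions(precision=2,suppress=True)
p=pickle.load(open('w4.pkl','rb'))[1]
q=[np.array(a)/3.4+[240,25] for a in [(47,94),(734,100),(730,190),(48,190)]]
P=np.array([atz(a,p,96)[:2] for a in q]); print(P)
M=np.array([(-70,12),(22,12),(22,0),(-70,0)])
def f(t):
    c,s=np.cos(t[2]),np.sin(t[2]);return (M@np.array([[c,s],[-s,c]])+t[:2]-P).ravel()
s=least_squares(f,[520,35,-.11]);print('cup at plate face',s.x,np.degrees(s.x[2]),s.fun)
a=s.x[2];ex=np.array([np.cos(a),np.sin(a)]);ey=np.array([-np.sin(a),np.cos(a)])
mid=s.x[:2]-68.5*ey;print('mid between cups',mid)
# roll: sprung tip pix
tip=np.array((270,236))/3.4+[240,25]
X=atz(tip,p,174.6)[:2]; print('tip',X,'rel face (along ex,ey)',(X-s.x[:2])@ex,(X-s.x[:2])@ey)
# cup sliver
print('sliver x', (atz(np.array((530,190))/3.4+[240,25],p,86)[:2]-s.x[:2])@ex)
H=np.array([528.3,-34.5]);a=np.radians(-6.4);ex=np.array([np.cos(a),np.sin(a)]);ey=np.array([-np.sin(a),np.cos(a)])
print('earlier',H-15.8*ex+68.5*ey)
E
```

```text
[[452.01  56.48]
 [543.5   46.16]
 [542.51  34.48]
 [450.33  44.21]]
cup at plate face [520.29  36.76  -0.11] -6.232537716673322 [-0.   -0.19 -0.03  0.14 -0.35 -0.11  0.38  0.15]
mid between cups [512.85 -31.33]
tip [479.54  34.31] rel face (along ex,ey) -40.23945486837087 -6.858982157784217
sliver x -3.4392124020977706
earlier [520.23  35.33]
```

Emit:
servo_tool(
  plan=[0,0,-0.05,0,0,0,1,0,0,-0.05,0,0,0,1,0,0,-0.018,0,0,0,1,0,0,0,0,0,0,1,0,0,0,0,0,0,1],
)

```text
time_s: 7.9
eef_pos: [472.5, -48.7, 64.5]
tool_rot: [[0.11, 0.994, 0.002], [0.994, -0.11, -0.0], [0.0, 0.002, -1.0]]
ft_force: [0.0, 0.3, -1.4]
opening: 39.9
```

```bash
python3 look.py w5 wrist; python3 look.py s5 side;  python3 - <<'E'
import cv2
a=cv2.imread('pics/s5.png')[190:390,230:430]; cv2.imwrite('pics/s5z.png',cv2.resize(a,None,fx=3,fy=3,interpolation=cv2.INTER_CUBIC))
E
```

```text
7.9 [472.512 -48.716  64.514] [[0.10996800447492368, 0.9939332431749272, 0.0019354853588575123], [0.9939351218678025, -0.10996800552163513, -0.00010620372002901646], [0.00010728205674416786, 0.0019354258871887291, -0.9999981213068329]] [ 0.016  0.267 -1.423] 39.90426220112853
7.95 [472.577 -48.956  64.615] [[0.11031135593440483, 0.9938943377954094, 0.002334534244295108], [0.9938970772543065, -0.11031089148465227, -0.0003271776400730517], [-6.765545023227373e-05, 0.002356378171262764, -0.9999972214484666]] [ 0.2   -0.364 -2.24 ] 40.0364783988539
```

View pics/w5.png

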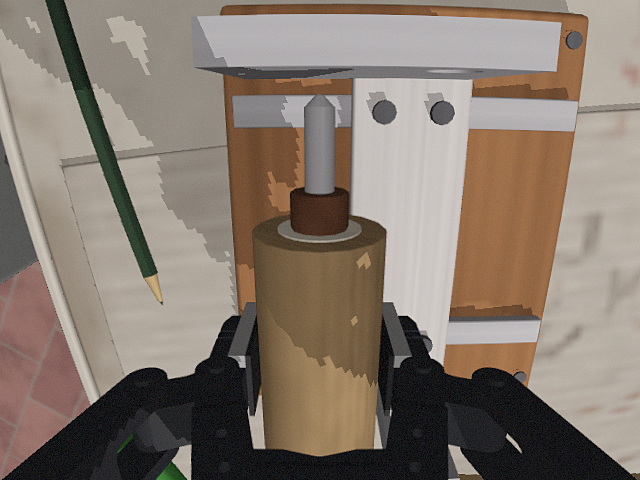

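View pics/s5z.png

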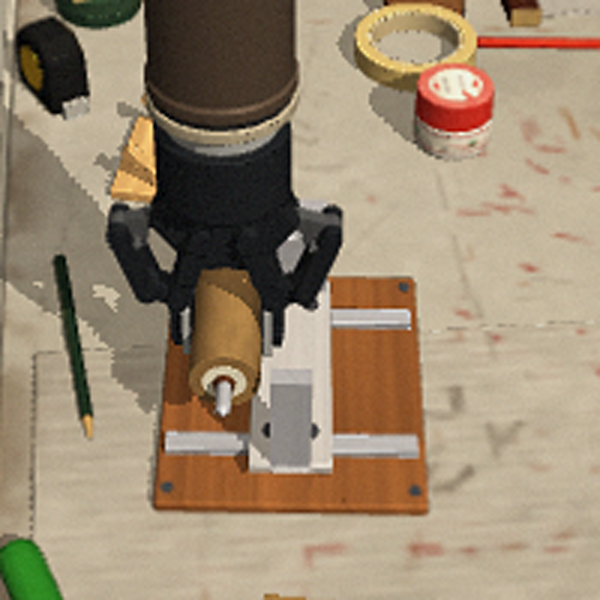

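Emit:
servo_tool(
  plan=[0,0,-0.0025,0,0,0,1,0.0005,0.005,0,0,0,0,1,0.0003,0.0025,0,0,0,0,1,0.0003,0.0025,0,0,0,0,1,0.0003,0.0025,0,0,0,0,1,0.0003,0.0025,0,0,0,0,1,0,0,0,0,0,0,1,0,0,0,0,0,0,1],
)

```text
time_s: 9.0
eef_pos: [472.8, -37.3, 61.3]
tool_rot: [[0.111, 0.994, -0.0], [0.994, -0.111, -0.0], [-0.0, -0.0, -1.0]]
ft_force: [-0.4, -3.1, -2.0]
opening: 39.7
```

```bash
python3 look.py w6 wrist
```

```text
9.0 [472.768 -37.316  61.255] [[0.11074587216691392, 0.9938487497080242, -0.00012042336361549912], [0.9938487468547699, -0.11074588753941202, -0.0001294925143753832], [-0.00014203236579261177, -0.00010534184757752824, -0.999999984364951]] [-0.429 -3.075 -2.001] 39.70606829794606
```

View pics/w6.png

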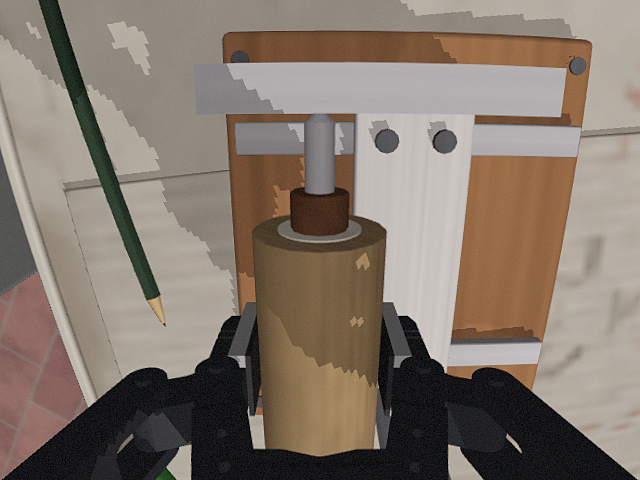

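Emit:
servo_tool(
  plan=[0.0003,0.0025,0.0012,0,0,0,1,0.0003,0.0025,0,0,0,0,1,0.0003,0.0025,0,0,0,0,1,0.0003,0.0025,0,0,0,0,1,0.0003,0.0025,0,0,0,0,1,0.0003,0.0025,0,0,0,0,1,0,0,0,0,0,0,1,0,0,0,0,0,0,1],
)

```text
time_s: 10.05
eef_pos: [474.0, -25.4, 62.1]
tool_rot: [[0.111, 0.994, -0.001], [0.994, -0.111, -0.0], [-0.001, -0.0, -1.0]]
ft_force: [-0.3, -5.5, -4.4]
opening: 39.9
```

```bash
python3 look.py w7 wrist; python3 look.py s7 side;python3 look.py c7 scene;  python3 - <<'E'
import cv2
a=cv2.imread('pics/s7.png')[190:390,230:430]; cv2.imwrite('pics/s7z.png',cv2.resize(a,None,fx=3,fy=3,interpolation=cv2.INTER_CUBIC))
a=cv2.imread('pics/c7.png')[130:300,280:480]; cv2.imwrite('pics/c7z.png',cv2.resize(a,None,fx=3,fy=3,interpolation=cv2.INTER_CUBIC))
E
```

```text
10.05 [474.036 -25.421  62.118] [[0.11074127263521859, 0.9938491202390503, -0.0005447340615901223], [0.9938491298473615, -0.11074153102789094, -0.00046947549549560897], [-0.0005269124921556472, -0.0004893931592672075, -0.9999997414287471]] [-0.261 -5.499 -4.423] 39.901144162678285
10.1 [474.046 -25.456  62.113] [[0.11084661881673837, 0.9938373800415387, -0.0005377072317973504], [0.9938373908426619, -0.11084686922184338, -0.00046059392710351643], [-0.000517358624978293, -0.00048333827281980124, -0.9999997493620523]] [ 0.011 -6.187 -3.029] 40.20849482646461
10.15 [474.06  -25.475  62.128] [[0.11079292403068344, 0.9938433912061526, -0.0004916712167316762], [0.9938433611558671, -0.11079316687855476, -0.0004976539253886555], [-0.0005490638760200778, -0.00043350764107108757, -0.9999997552999624]] [-0.43  -5.644 -2.951] 40.155784243652626
```

View pics/w7.png

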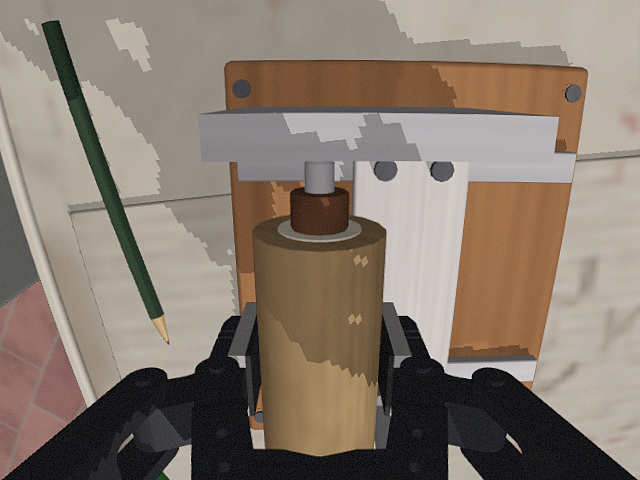

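View pics/s7z.png

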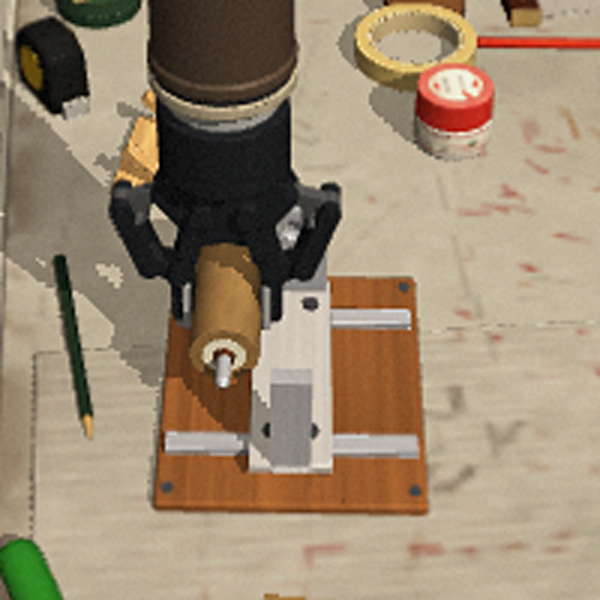

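View pics/c7z.png

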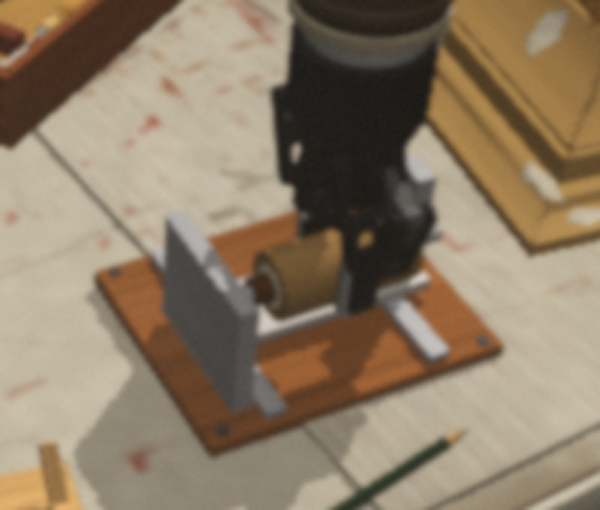

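Emit:
servo_tool(
  plan=[0.0002,0.0017,0,0,0,0,1,0.0002,0.0017,0,0,0,0,1,0,0,0,0,0,0,1,0.005,-0.0005,0,0,0,0,1,0.005,-0.0005,0,0,0,0,1,0.005,-0.0006,0,0,0,0,1,0,0,0,0,0,0,1,0,0,0,0,0,0,1],
)

```text
time_s: 11.2
eef_pos: [486.4, -24.2, 62.1]
tool_rot: [[0.111, 0.994, -0.001], [0.994, -0.111, -0.001], [-0.001, -0.001, -1.0]]
ft_force: [-1.0, -6.2, -3.1]
opening: 39.9
```

```bash
python3 look.py w8 wrist; python3 look.py s8 side;python3 - <<'E'
import cv2
a=cv2.imread('pics/s8.png')[270:370,260:380]; cv2.imwrite('pics/s8z.png',cv2.resize(a,None,fx=5,fy=5,interpolation=cv2.INTER_CUBIC))
E
```

```text
11.2 [486.362 -24.225  62.077] [[0.11099875702230638, 0.993820346474606, -0.0006283888899780816], [0.9938202733896655, -0.11099917207260536, -0.000669327189315821], [-0.0007349416257180032, -0.0005502111323777183, -0.9999995785641694]] [-0.959 -6.182 -3.126] 39.873171276431336
11.25 [486.41  -24.212  62.104] [[0.1109917125274998, 0.993821199104441, -0.0005137711781868011], [0.9938210843435217, -0.11099203493972533, -0.0006484552456119228], [-0.0007014730783199151, -0.0004386234712020529, -0.9999996577724267]] [-0.339 -6.47  -3.358] 39.92739940503603
```

View pics/w8.png

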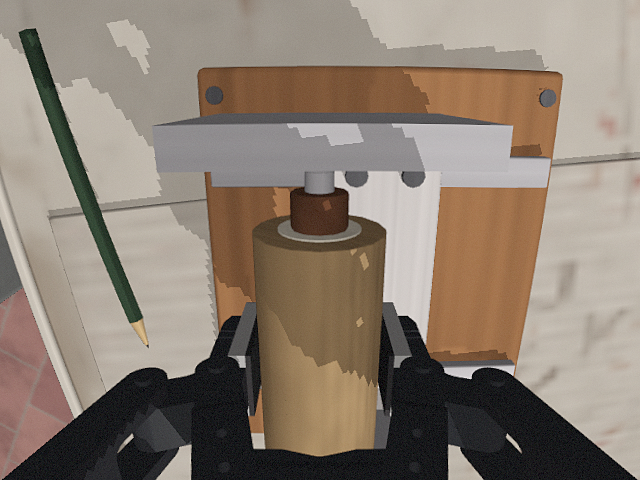

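View pics/s8z.png

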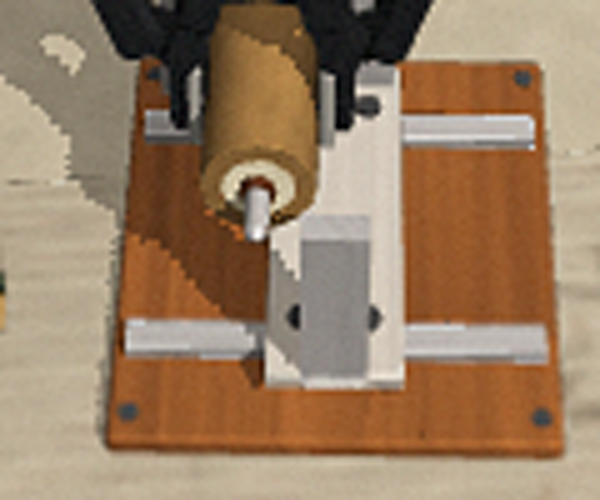

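```bash
python3 - <<'E'
from h import *
np.set_printoptions(precision=2,suppress=True)
p=imaging.camera_params('side');f=lambda a:np.array(a)/5+[260,270]
a=np.radians(-6.3);ex=np.array([np.cos(a),np.sin(a)]);ey=np.array([-np.sin(a),np.cos(a)])
t=atz(f((255,241)),p,79)[:2]
for e in [(301,215),(369,215),(301,240),(369,240)]:
    q=atz(f(e),p,96)[:2]; print(e,'tip rel',(t-q)@ex,(t-q)@ey)
E
```

```text
(301, 215) tip rel -16.01051480785744 3.3900821940561383
(369, 215) tip rel -39.28583442285442 2.878074549371044
(301, 240) tip rel -16.2513024332033 15.054416383551011
(369, 240) tip rel -39.31545563448034 14.549124053102078
```

Emit:
servo_tool(
  plan=[0.0037,-0.0004,0,0,0,0,1,0.0037,-0.0004,0,0,0,0,1,0.0037,-0.0004,0,0,0,0,1,0.0037,-0.0004,0,0,0,0,1,0,0,0,0,0,0,1],
)

```text
time_s: 11.92
eef_pos: [497.7, -25.5, 61.9]
tool_rot: [[0.111, 0.994, -0.002], [0.994, -0.111, -0.001], [-0.001, -0.002, -1.0]]
ft_force: [-2.2, -6.5, -2.8]
opening: 40.1
```

Emit:
servo_tool(
  plan=[0.0025,-0.0003,0,0,0,0,1,0.0025,-0.0003,0,0,0,0,1,0.0025,-0.0003,0,0,0,0,1,0,0,0,0,0,0,1],
)

```text
time_s: 12.42
eef_pos: [503.6, -26.2, 61.9]
tool_rot: [[0.111, 0.994, -0.002], [0.994, -0.111, -0.001], [-0.001, -0.002, -1.0]]
ft_force: [-2.1, -6.3, -2.3]
opening: 39.7
```

```bash
python3 look.py w9 wrist; python3 look.py s9 side;python3 - <<'E'
import cv2
a=cv2.imread('pics/s9.png')[270:370,260:380]; cv2.imwrite('pics/s9z.png',cv2.resize(a,None,fx=5,fy=5,interpolation=cv2.INTER_CUBIC))
E
```

```text
12.425 [503.559 -26.234  61.865] [[0.11075104790913493, 0.9938463017978766, -0.0019323016618462037], [0.9938476293191395, -0.11075282437866897, -0.0008376090222324207], [-0.0010464624956992975, -0.0018276473488048506, -0.9999977823082475]] [-2.087 -6.304 -2.257] 39.65483987543589
12.475 [503.658 -26.228  61.903] [[0.1107911242826229, 0.9938422877339672, -0.0016834167360246636], [0.9938432207402347, -0.11079259708384209, -0.0008080965875262193], [-0.0009896306734156327, -0.0015835223813178063, -0.9999982565424792]] [-2.216 -6.32  -2.596] 40.15321457113399
```

View pics/w9.png

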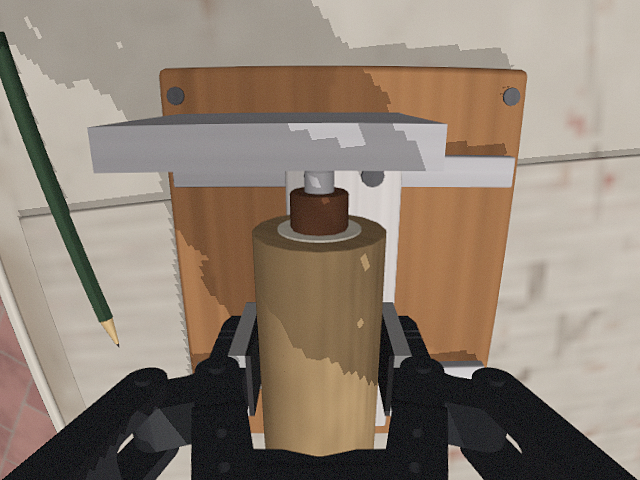

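View pics/s9z.png

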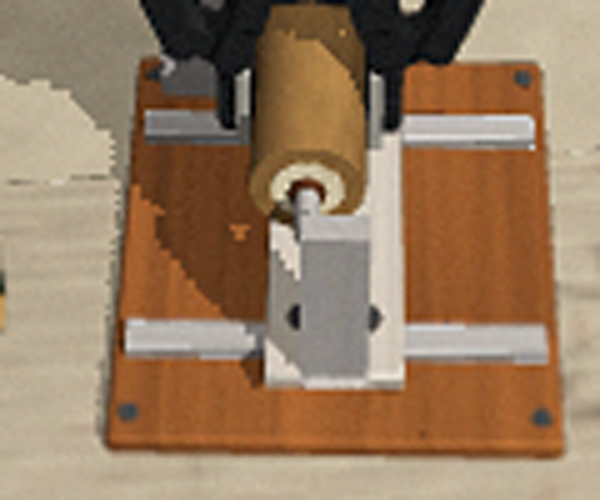

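Emit:
servo_tool(
  plan=[0.0025,-0.0003,0,0,0,0,1,0.0012,-0.0001,0,0,0,0,1,0,0,0,0,0,0,1],
)

```text
time_s: 12.9
eef_pos: [506.2, -26.5, 61.8]
tool_rot: [[0.111, 0.994, -0.003], [0.994, -0.111, -0.001], [-0.001, -0.002, -1.0]]
ft_force: [-3.8, -5.8, -1.7]
opening: 39.7
```

Emit:
servo_tool(
  plan=[0.0012,-0.0001,0,0,0,0,1,0.0012,-0.0002,0,0,0,0,1,0,0,0,0,0,0,1],
)

```text
time_s: 13.28
eef_pos: [510.5, -26.6, 62.6]
tool_rot: [[0.111, 0.994, 0.002], [0.994, -0.111, -0.0], [0.0, 0.002, -1.0]]
ft_force: [1.8, -5.0, -2.6]
opening: 39.8
```

Emit:
servo_tool(
  plan=[0.0012,-0.0001,0,0,0,0,1,0,0,0,0,0,0,1],
)

```text
time_s: 13.52
eef_pos: [510.9, -26.5, 62.4]
tool_rot: [[0.111, 0.994, 0.001], [0.994, -0.111, -0.0], [0.0, 0.001, -1.0]]
ft_force: [2.5, -2.5, -2.2]
opening: 39.5
```

Emit:
servo_tool(
  plan=[0,0,0,0,0,0,1,0,0,0,0,0,0,1],
)

```text
time_s: 13.78
eef_pos: [511.3, -26.5, 62.6]
tool_rot: [[0.111, 0.994, 0.002], [0.994, -0.111, 0.0], [0.0, 0.002, -1.0]]
ft_force: [2.2, -4.7, -1.9]
opening: 40.1
```

Emit:
servo_tool(
  plan=[0.0012,-0.0001,0,0,0,0,1,0,0,0,0,0,0,1],
)

```text
time_s: 14.02
eef_pos: [511.5, -26.5, 62.4]
tool_rot: [[0.111, 0.994, 0.0], [0.994, -0.111, -0.0], [-0.0, 0.0, -1.0]]
ft_force: [0.5, -3.8, -0.7]
opening: 39.8
```

```bash
python3 look.py w10 wrist; python3 look.py s10 side;python3 - <<'E'
import cv2
a=cv2.imread('pics/s10.png')[270:370,260:380]; cv2.imwrite('pics/s10z.png',cv2.resize(a,None,fx=5,fy=5,interpolation=cv2.INTER_CUBIC))
a=cv2.imread('pics/w10.png')[90:260,220:420]; cv2.imwrite('pics/w10z.png',cv2.resize(a,None,fx=3,fy=3,interpolation=cv2.INTER_CUBIC))
E
```

```text
14.025 [511.476 -26.503  62.364] [[0.11080898546839829, 0.9938416405823624, 0.00040272077557076746], [0.9938417217645461, -0.11080896465269659, -7.370671763901474e-05], [-2.8627732995131757e-05, 0.0004084080755875451, -0.9999999161916449]] [ 0.483 -3.801 -0.74 ] 39.77823178940929
14.075 [511.449 -26.475  62.349] [[0.11076235987727331, 0.9938468302895894, 0.00042137602342279793], [0.9938469192944412, -0.11076236070651528, -2.1439872242298224e-05], [2.5364654029692437e-05, 0.00042115799358841247, -0.9999999109912853]] [ 0.616 -4.644 -0.738] 39.69412731945961
```

View pics/w10z.png

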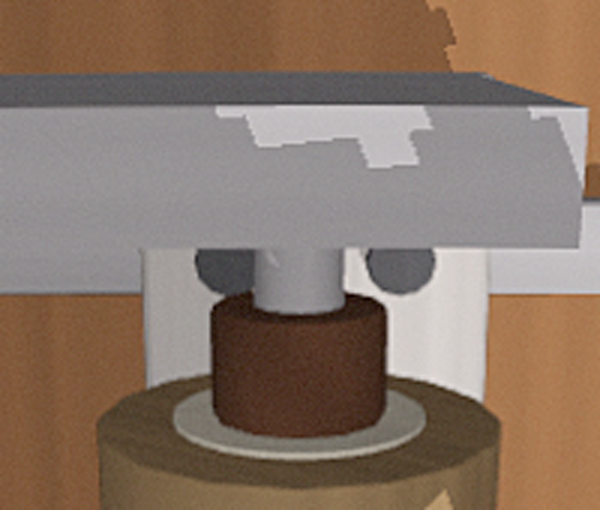

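View pics/s10z.png

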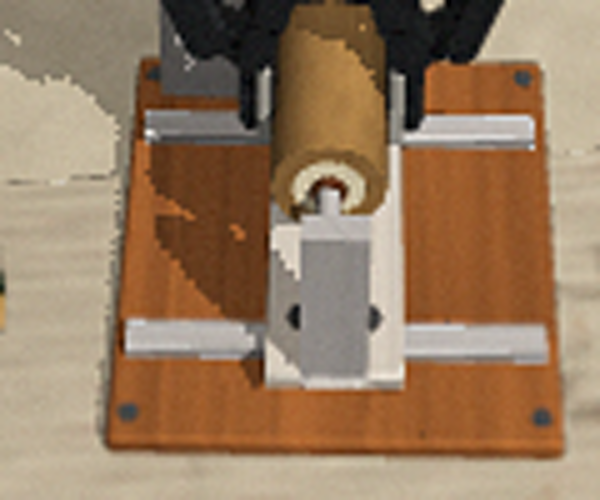

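```bash
python3 - <<'E'
from h import *
np.set_printoptions(precision=2,suppress=True)
p=imaging.camera_params('side');f=lambda a:np.array(a)/5+[260,270]
a=np.radians(-6.3);ex=np.array([np.cos(a),np.sin(a)]);ey=np.array([-np.sin(a),np.cos(a)])
q=(atz(f((301,215)),p,96)[:2]+atz(f((370,215)),p,96)[:2])/2
for z in(79,80,83):
  t=atz(f((330.5,200)),p,z)[:2]; print((t-q)@ex,(t-q)@ey)
E
```

```text
-1.8579530301185045 23.420464351924146
-1.8547444283900965 22.458515335819925
-1.8451186232050163 19.572668287507014
```

Emit:
servo_tool(
  plan=[0.0012,-0.0001,0,0,0,0,1,0,0,0,0,0,0,1,0,0,0,0,0,0,1],
)

```text
time_s: 14.5
eef_pos: [511.8, -26.5, 62.1]
tool_rot: [[0.11, 0.994, -0.001], [0.994, -0.11, -0.0], [-0.0, -0.001, -1.0]]
ft_force: [-2.3, -4.0, -0.1]
opening: 39.6
```

Emit:
servo_tool(
  plan=[0.0012,-0.0001,0,0,0,0,1,0,0,0,0,0,0,1,0,0,0,0,0,0,1],
)

```text
time_s: 14.88
eef_pos: [512.6, -26.6, 62.0]
tool_rot: [[0.11, 0.994, -0.001], [0.994, -0.11, -0.0], [-0.0, -0.001, -1.0]]
ft_force: [-1.3, -5.3, -1.0]
opening: 39.9
```

Emit:
servo_tool(
  plan=[-0.0025,0.0003,0,0,0,0,1,0,0,0,0,0,0,1,0,0,0,0,0,0,1],
)

```text
time_s: 15.25
eef_pos: [511.5, -26.4, 62.4]
tool_rot: [[0.111, 0.994, 0.001], [0.994, -0.111, 0.0], [0.0, 0.001, -1.0]]
ft_force: [0.7, -4.7, -1.8]
opening: 40.3
```

Emit:
servo_tool(
  plan=[-0.0012,0.0001,0,0,0,0,1,0,0,0,0,0,0,1,0,0,0,0,0,0,1],
)

```text
time_s: 15.62
eef_pos: [511.2, -26.4, 62.5]
tool_rot: [[0.111, 0.994, 0.002], [0.994, -0.111, 0.0], [0.0, 0.002, -1.0]]
ft_force: [2.9, -5.9, -2.2]
opening: 39.6
```

Emit:
servo_tool(
  plan=[-0.0012,0.0001,0,0,0,0,1,0,0,0,0,0,0,1,0,0,0,0,0,0,1],
)

```text
time_s: 16.0
eef_pos: [511.0, -26.4, 62.8]
tool_rot: [[0.112, 0.994, 0.003], [0.994, -0.112, 0.0], [0.001, 0.003, -1.0]]
ft_force: [4.7, -5.4, -2.9]
opening: 39.6
```

Emit:
servo_tool(
  plan=[0.0025,-0.0003,0,0,0,0,1,0.0018,-0.0002,0,0,0,0,1,0,0,0,0,0,0,1,0,0,0,0,0,0,1],
)

```text
time_s: 16.5
eef_pos: [512.2, -26.5, 62.1]
tool_rot: [[0.11, 0.994, -0.001], [0.994, -0.11, -0.0], [-0.0, -0.001, -1.0]]
ft_force: [-1.9, -5.1, -1.0]
opening: 40.2
```

Emit:
servo_tool(
  plan=[0,0,0.0015,0,0,0,1,0,0,0,0,0,0,1,0,0,0,0,0,0,1],
)

```text
time_s: 16.88
eef_pos: [512.2, -26.7, 63.2]
tool_rot: [[0.11, 0.994, -0.001], [0.994, -0.11, -0.0], [-0.0, -0.001, -1.0]]
ft_force: [-2.5, -4.3, -3.1]
opening: 40.0
```

Emit:
servo_tool(
  plan=[0,0,0.0015,0,0,0,1,0,0,0,0,0,0,1,0,0,0,0,0,0,1],
)

```text
time_s: 17.25
eef_pos: [512.7, -26.6, 64.7]
tool_rot: [[0.111, 0.994, 0.0], [0.994, -0.111, -0.0], [0.0, 0.0, -1.0]]
ft_force: [-1.5, -4.7, -3.5]
opening: 40.3
```

Emit:
servo_tool(
  plan=[0,0,0.0012,0,0,0,1,0,0,0,0,0,0,1,0,0,0,0,0,0,1],
)

```text
time_s: 17.62
eef_pos: [512.8, -26.6, 65.7]
tool_rot: [[0.111, 0.994, 0.0], [0.994, -0.111, 0.0], [0.0, 0.0, -1.0]]
ft_force: [-0.9, -5.3, -3.9]
opening: 39.9
```

Emit:
servo_tool(
  plan=[0,0,0.0012,0,0,0,1,0,0,0,0,0,0,1,0,0,0,0,0,0,1],
)

```text
time_s: 18.0
eef_pos: [512.7, -26.7, 66.5]
tool_rot: [[0.111, 0.994, -0.0], [0.994, -0.111, -0.0], [-0.0, 0.0, -1.0]]
ft_force: [-1.1, -4.8, -6.5]
opening: 39.8
```

Emit:
servo_tool(
  plan=[0,0,-0.004,0,0,0,1,0,0,-0.0015,0,0,0,1,0,0,0,0,0,0,1,0,0,0,0,0,0,1],
)

```text
time_s: 18.5
eef_pos: [513.2, -26.5, 62.5]
tool_rot: [[0.111, 0.994, 0.001], [0.994, -0.111, 0.0], [0.0, 0.001, -1.0]]
ft_force: [0.1, -4.3, -1.0]
opening: 40.1
```

Emit:
servo_tool(
  plan=[0,0,-0.0015,0,0,0,1,0,0,0,0,0,0,1,0,0,0,0,0,0,1],
)

```text
time_s: 18.88
eef_pos: [512.9, -26.6, 61.0]
tool_rot: [[0.111, 0.994, 0.0], [0.994, -0.111, 0.0], [0.0, 0.0, -1.0]]
ft_force: [0.5, -3.7, -1.2]
opening: 40.0
```

Emit:
servo_tool(
  plan=[0,0,-0.0012,0,0,0,1,0,0,0,0,0,0,1,0,0,0,0,0,0,1],
)

```text
time_s: 19.25
eef_pos: [512.7, -26.6, 60.0]
tool_rot: [[0.111, 0.994, 0.0], [0.994, -0.111, 0.0], [0.0, 0.0, -1.0]]
ft_force: [0.5, -5.2, 0.4]
opening: 39.7
```

Emit:
servo_tool(
  plan=[0,0,0.0035,0,0,0,1,0,0,0,0,0,0,1,0,0,0,0,0,0,1],
)

```text
time_s: 19.62
eef_pos: [512.2, -26.7, 62.5]
tool_rot: [[0.111, 0.994, -0.001], [0.994, -0.111, -0.0], [-0.0, -0.001, -1.0]]
ft_force: [-0.3, -4.2, -3.7]
opening: 40.1
```

```bash
python3 look.py w11 wrist; python3 look.py s11 side;python3 look.py c11 scene;python3 - <<'E'
import cv2
a=cv2.imread('pics/s11.png')[270:370,260:380]; cv2.imwrite('pics/s11z.png',cv2.resize(a,None,fx=5,fy=5,interpolation=cv2.INTER_CUBIC))
a=cv2.imread('pics/c11.png')[150:300,300:460]; cv2.imwrite('pics/c11z.png',cv2.resize(a,None,fx=4,fy=4,interpolation=cv2.INTER_CUBIC))
E
```

```text
19.625 [512.177 -26.689  62.529] [[0.11052162686081103, 0.9938732822561624, -0.0009321016050455169], [0.9938736921967951, -0.11052179442553972, -0.00013006178799059983], [-0.00023228247810287266, -0.0009120166233080031, -0.9999995571351665]] [-0.251 -4.186 -3.713] 40.09483496900631
19.675 [512.19  -26.641  62.506] [[0.1105110817450274, 0.9938744351975684, -0.0009528233090469285], [0.9938748760526183, -0.11051120056534958, -7.28079502173163e-05], [-0.00017765960820954614, -0.0009389410628409482, -0.9999995434132677]] [-0.695 -5.288 -1.976] 39.97905939518618
19.725 [512.257 -26.639  62.569] [[0.11055381071007404, 0.9938697925895803, -0.0008308522287775141], [0.9938701279642234, -0.11055390018461411, -6.240471639821086e-05], [-0.0001538761169116641, -0.0008188601317303924, -0.9999996528950523]] [-0.837 -5.526 -3.485] 39.81737405031891
```

View pics/s11z.png

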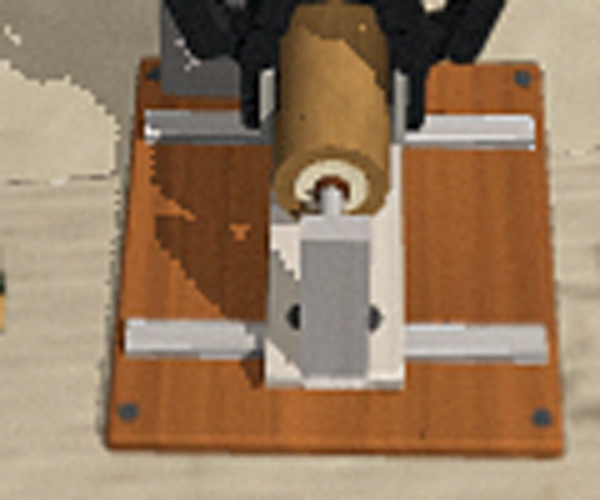

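View pics/c11z.png

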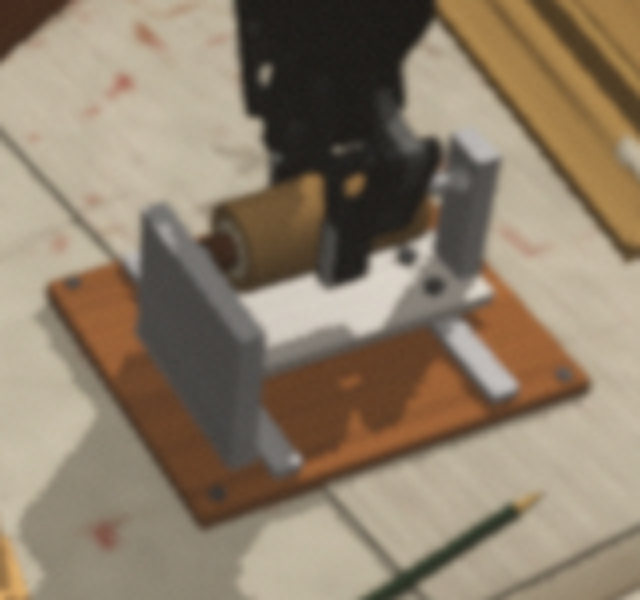

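View pics/w11.png

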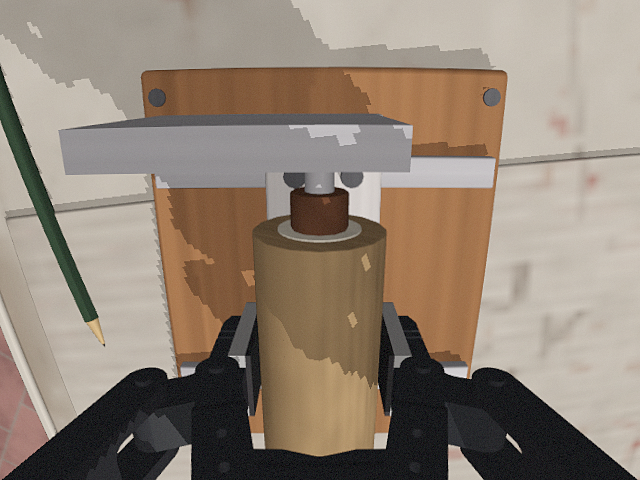

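Emit:
servo_tool(
  plan=[0.0012,-0.0001,0,0,0,0,1,0,0,0,0,0,0,1,-0.0003,-0.0025,0,0,0,0,1,-0.0003,-0.0025,0,0,0,0,1,0,0,0,0,0,0,1],
)

```text
time_s: 20.4
eef_pos: [512.9, -30.9, 62.7]
tool_rot: [[0.111, 0.994, -0.001], [0.994, -0.111, -0.0], [-0.0, -0.001, -1.0]]
ft_force: [-3.1, -4.5, -2.1]
opening: 39.8
```

Emit:
servo_tool(
  plan=[-0.0003,-0.0025,0,0,0,0,1,0,0,0,0,0,0,1],
)

```text
time_s: 20.65
eef_pos: [513.1, -32.8, 62.9]
tool_rot: [[0.111, 0.994, 0.0], [0.994, -0.111, -0.0], [0.0, 0.0, -1.0]]
ft_force: [-1.7, -4.0, -2.5]
opening: 40.1
```

Emit:
servo_tool(
  plan=[-0.0003,-0.0025,0,0,0,0,1,0,0,0,0,0,0,1,0,0,0,0,0,0,1],
)

```text
time_s: 21.02
eef_pos: [512.8, -34.7, 62.9]
tool_rot: [[0.111, 0.994, 0.0], [0.994, -0.111, 0.0], [0.0, 0.0, -1.0]]
ft_force: [-1.1, -3.3, -2.7]
opening: 39.8
```

Emit:
servo_tool(
  plan=[-0.0001,-0.0012,0,0,0,0,1,0,0,0,0,0,0,1,0,0,0,0,0,0,1],
)

```text
time_s: 21.4
eef_pos: [512.7, -35.6, 62.9]
tool_rot: [[0.111, 0.994, 0.0], [0.994, -0.111, 0.0], [0.0, 0.0, -1.0]]
ft_force: [-2.0, -2.6, -2.7]
opening: 40.0
```

```bash
python3 look.py w12 wrist; python3 look.py s12 side;python3 look.py c12 scene;python3 - <<'E'
import cv2
a=cv2.imread('pics/s12.png')[270:370,260:380]; cv2.imwrite('pics/s12z.png',cv2.resize(a,None,fx=5,fy=5,interpolation=cv2.INTER_CUBIC))
a=cv2.imread('pics/c12.png')[150:300,300:460]; cv2.imwrite('pics/c12z.png',cv2.resize(a,None,fx=4,fy=4,interpolation=cv2.INTER_CUBIC))
E
```

```text
21.4 [512.69  -35.645  62.862] [[0.11067206701815503, 0.9938569574643019, 0.00020416103981009265], [0.9938569778119688, -0.1106720718815816, 1.2645076442176953e-05], [3.516232247298824e-05, 0.00020150741726507494, -0.9999999790791858]] [-2.023 -2.629 -2.73 ] 39.998284887370296
21.45 [512.704 -35.627  62.861] [[0.11065595345452324, 0.9938587485761554, 0.00021873204806416551], [0.9938587718476205, -0.1106559595063405, 1.5724834391848072e-05], [3.983226888358824e-05, 0.00021564871811025884, -0.9999999759545102]] [-1.034 -2.771 -2.062] 39.69284252675513
21.5 [512.687 -35.613  62.855] [[0.11065215850779515, 0.9938591780572451, 0.00018441513769785545], [0.9938591935741536, -0.11065216693022474, 3.6080170063214284e-05], [5.626454276419307e-05, 0.00017929033133833676, -0.9999999823446389]] [-1.558 -2.228 -2.717] 39.85124918280666
```

View pics/s12z.png

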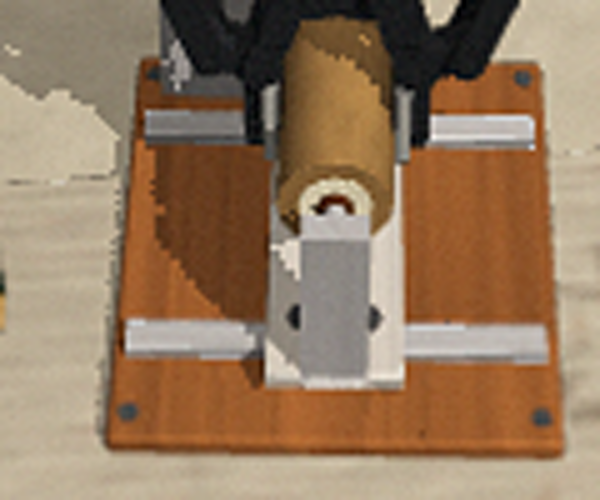

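View pics/c12z.png

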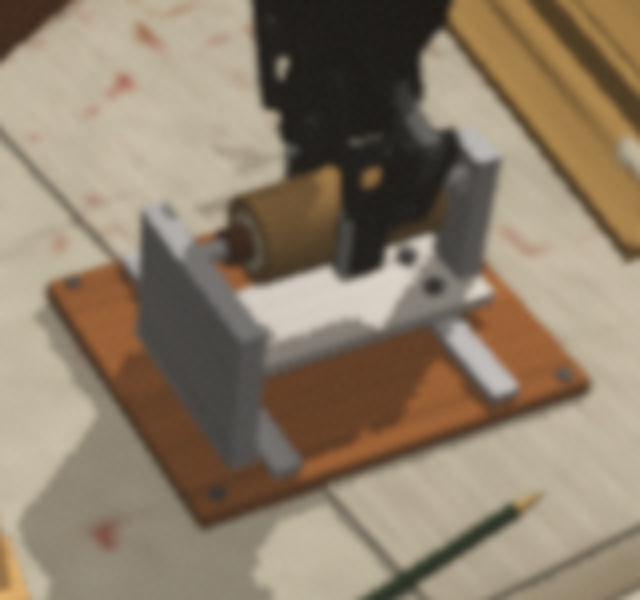

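View pics/w12.png

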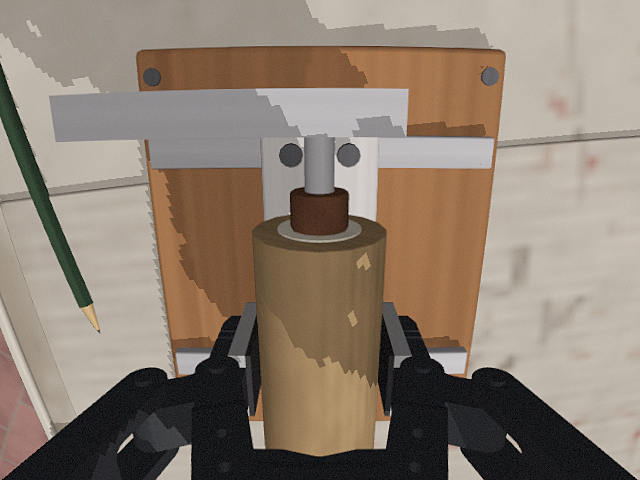

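Emit:
servo_tool(
  plan=[-0.0001,-0.0012,0,0,0,0,1,0,0,0,0,0,0,1,0,0,0,0,0,0,1],
)

```text
time_s: 21.92
eef_pos: [512.6, -36.5, 62.8]
tool_rot: [[0.111, 0.994, 0.0], [0.994, -0.111, 0.0], [0.0, 0.0, -1.0]]
ft_force: [-1.5, -1.6, -1.6]
opening: 39.9
```

Emit:
servo_tool(
  plan=[-0.0001,-0.001,0,0,0,0,1,0,0,0,0,0,0,1,0,0,0,0,0,0,1],
)

```text
time_s: 22.3
eef_pos: [512.6, -36.9, 62.9]
tool_rot: [[0.11, 0.994, 0.0], [0.994, -0.11, 0.001], [0.001, 0.0, -1.0]]
ft_force: [-0.9, 1.6, -1.3]
opening: 39.7
```

Emit:
servo_tool(
  plan=[0,0,0,0,0,0,0,0,0,0,0,0,0,-0.1,0,0,0,0,0,0,-0.3,0,0,0,0,0,0,-0.5,0,0,0,0,0,0,-0.5],
  grip_force=20,
)

```text
time_s: 22.92
eef_pos: [512.5, -37.4, 62.9]
tool_rot: [[0.111, 0.994, 0.0], [0.994, -0.111, -0.0], [-0.0, 0.0, -1.0]]
ft_force: [0.3, 0.2, -0.2]
opening: 64.2
```

```bash
python3 look.py w13 wrist; python3 look.py s13 side;python3 - <<'E'
import cv2
a=cv2.imread('pics/s13.png')[230:370,240:400]; cv2.imwrite('pics/s13z.png',cv2.resize(a,None,fx=4,fy=4,interpolation=cv2.INTER_CUBIC))
E
```

```text
22.925 [512.463 -37.428  62.852] [[0.11075539991367234, 0.9938476917050492, 8.415763812253002e-05], [0.9938476952414543, -0.11075539889207968, -1.671842739946316e-05], [-7.294657699788665e-06, 8.549153079768727e-05, -0.9999999963189931]] [ 0.334  0.171 -0.235] 64.1941208584095
22.975 [512.47  -37.407  62.833] [[0.11069138779369436, 0.9938548235490818, 7.985317225420582e-05], [0.9938548263786959, -0.1106913896113244, 1.8699900839058312e-05], [2.7424045250436577e-05, 7.729254267100505e-05, -0.9999999966368923]] [-0.87  -0.603  0.352] 64.01986387727338
```

View pics/s13z.png

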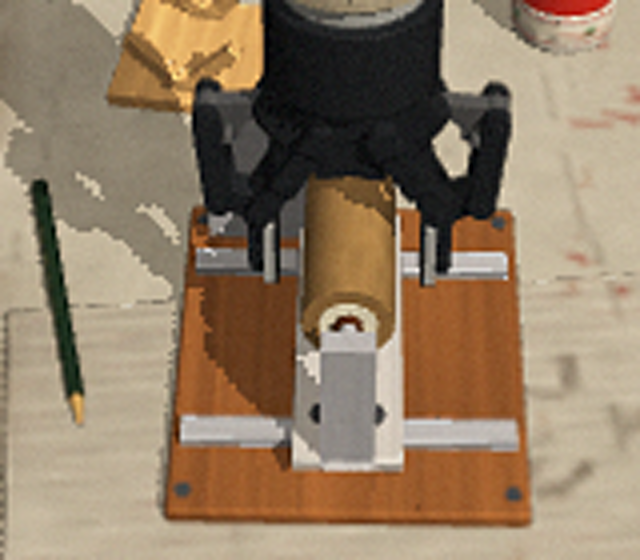

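View pics/w13.png

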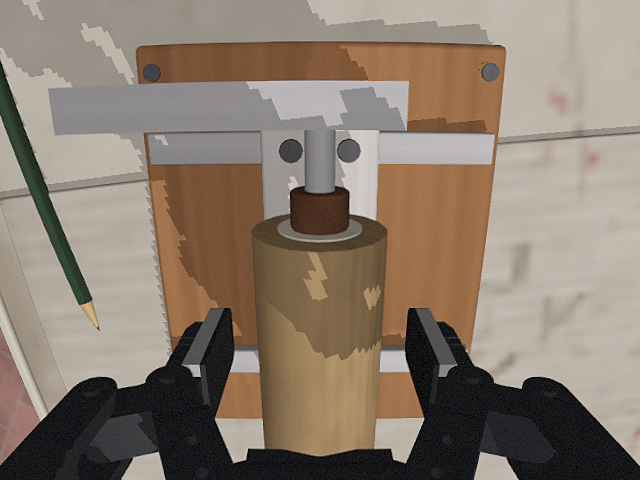

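Emit:
servo_tool(
  plan=[0,0,0.02,0,0,0,-0.6,0,0,0.04,0,0,0,-0.6,0,0,0.06,0,0,0,-0.6,0,0,0.07,0,0,0,-0.6,0,0,0.06,0,0,0,-0.6,0,0,0,0,0,0,-0.6,0,0,0,0,0,0,-0.6],
)

```text
time_s: 23.9
eef_pos: [512.1, -37.5, 263.1]
tool_rot: [[0.111, 0.994, 0.0], [0.994, -0.111, -0.0], [-0.0, 0.0, -1.0]]
ft_force: [-0.5, -0.2, 0.5]
opening: 68.0
```

```bash
python3 look.py w14 wrist; python3 look.py s14 side;python3 look.py c14 scene;python3 - <<'E'
import cv2
a=cv2.imread('pics/s14.png')[230:370,240:400]; cv2.imwrite('pics/s14z.png',cv2.resize(a,None,fx=4,fy=4,interpolation=cv2.INTER_CUBIC))
a=cv2.imread('pics/c14.png')[150:300,300:460]; cv2.imwrite('pics/c14z.png',cv2.resize(a,None,fx=4,fy=4,interpolation=cv2.INTER_CUBIC))
E
```

```text
23.9 [512.08  -37.457 263.136] [[0.11064814371849999, 0.993859567640207, 0.0003848397991994984], [0.9938595387620245, -0.11064794729336311, -0.000498970441100228], [-0.0004533248130388638, 0.00043768685840785273, -0.9999998014633942]] [-0.455 -0.22   0.484] 68.03041168423198
23.95 [511.769 -37.486 262.347] [[0.11065027982371274, 0.9938588503193715, -0.001049388770130765], [0.9938593772597994, -0.11065046156831525, -0.00011656535630158248], [-0.00023196486278051476, -0.001030046880292973, -0.999999442597708]] [ 1.391  0.717 -0.139] 68.41629793302933
24.0 [511.677 -37.446 261.936] [[0.11046310046019141, 0.9938785995787321, -0.0017979811288175089], [0.993880223956844, -0.11046303263757949, 0.0001372880288752652], [-6.216281423683764e-05, -0.001802143148304988, -0.9999983742066072]] [-0.585 -0.631  0.142] 68.32520624679907
```

View pics/w14.png

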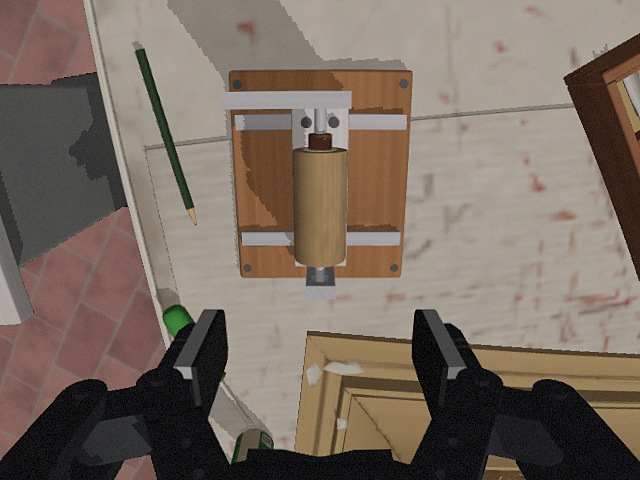

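View pics/s14z.png

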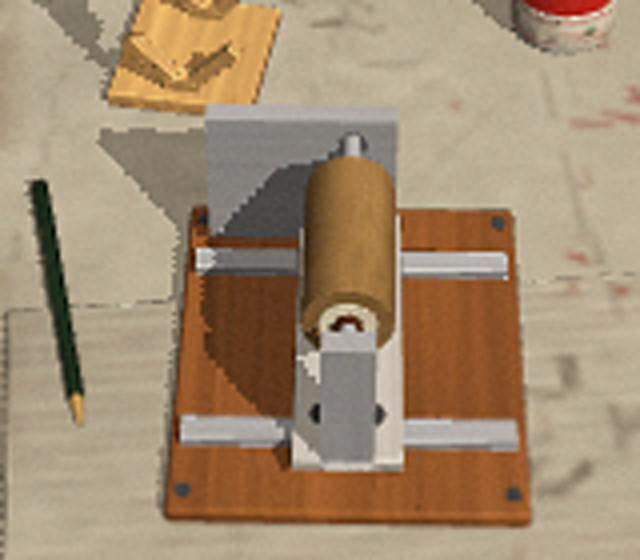

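View pics/c14z.png

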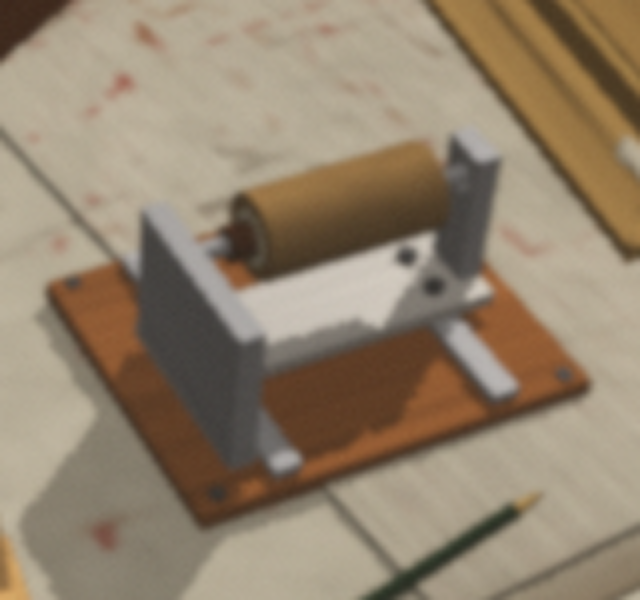

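```bash
python3 - <<'E'
from h import *; import pickle,cv2
p=pickle.load(open('w14.pkl','rb'))[1]
ey=np.array([.1105,.9939])
pl=atz((320,108),p,96)[:2]; hb=atz((320,134),p,88)[:2]; 
print('hub end to left face (expect ~18)',(pl-hb)@ey)
i=cv2.imread('pics/w14.png'); cv2.imwrite('pics/w14z.png',cv2.resize(i[80:310,270:370],None,fx=2.6,fy=2.6,interpolation=cv2.INTER_CUBIC))
E
```

```text
hub end to left face (expect ~18) 18.846500498064255
```

View pics/w14z.png

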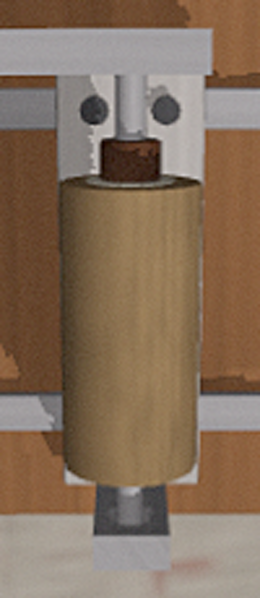

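Both pins sit in their cups, the roll is square to the plates, and the robot is clear of everything.

```bash
python3 -c "
from cell import ticket; print(ticket.job_done())"
```

```text
the job is handed in; nothing more can be done
None
```

The roll is mounted and hangs between both cups of the holder. I handed the job in at about 24 s, with the gripper open and well above it.

**How it went:**
- I gripped the roll in its cradle, lifted it and turned it square to the plates, at a yaw of about -6.3°.
- I lowered it on the robot's side of the right plate and pressed the sprung pin in about 19 mm against the left plate.
- I slid it along that plate until the pin dropped into the cup. The push fell from 6.3 N to about 4.7 N, and nudging back met the cup wall.
- I then eased the roll right until the fixed pin stopped at the bottom of the right cup. The push there went from -1.6 N to +1.6 N and the movement stalled.
- I opened the gripper and moved straight up. The largest force component I read while the roll was at the holder was about 6.5 N.

**Last checks:**
- The final pictures from all three cameras show the roll held square between the plates with both pins in their cups. It stayed put when released.
- The hub end measures 18.8 mm from the left plate. About 18 mm was expected, so the sprung pin is pushed in about 2 mm, within the 1–5 mm range.

**What was less certain:**
- Feeling for the cup up and down gave about 6 mm of play where about 4 mm was expected. The roll may have tipped slightly in the grip then, so I set it to the middle; it looks level in the last pictures.
- The scene camera put the holder about 3 mm off from the wrist camera, and I went by the wrist camera and feel.

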